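# Find and mark the balance point of a loaded bar

### The job

The steel bar on the balance stand has a weight hidden somewhere inside; find and mark its balance point. Push the bar gently (under 20 N) lengthways from its tail end until it has only just tipped over the fulcrum edge by its own weight and lies nose-down on the rubber stop, and take the fingers off it; then set the sprung saddle marker squarely astride the bar at the balance point, press its grey head down with about 10 N (never over 16 N) for half a second, and leave the marker seated there. Do not disturb the other things on the desk.

Things in the scene. Friction and masses are not known exactly. Their poses are not given: they have to be found in the camera images.
- edge (a point): Middle of the fulcrum edge: the end, 60 mm above the desk, of the level aluminium deck (50 mm wide, 190 mm long) of the balance stand, which is fixed on a dark foot plate. Own axes: z up, +y from the edge back along the deck to the bar's tail; the bar is to be slid to own -y. Two guide rails, 6 mm high, 23 mm apart, flank the bar from y = +65 to +185 mm.
- stop (a point): Top of the rubber stop on its post beyond the edge, 64 mm from it and 6 mm lower (pad 10 mm long), fixed to the stand, same axes: a tipped bar lies on it, about 0.1 rad nose-down.
- bar_mid (a point): Centre of the steel bar, 20 x 240 x 20 mm (x, y, z), 0.5 kg, lying loose on the deck between the rails. Own y runs along the bar, +y to its tail end (away from the stop), -y to its nose; own z is its top side. Black slippery plastic plugs form both ends. At the start this point is 68 to 92 mm behind the edge.
- bar: The same bar, origin at the centre of its underside, same axes. A weight fixed inside, unseen, puts its balance point within 35 mm of the middle, on either side. Sliding it takes 1 to 2 N. When the balance point passes the edge it tips by about 0.1 rad (tail up), but fingers still pressing on its end can hold it from tipping. Tipped, it does not slide by itself.
- marker_mid (a point): Centre of the grey head (22 x 22 x 24 mm) of the saddle marker, head not pressed: 46 mm above its feet, head from 34 to 58 mm above them. Grip it by the head. The marker is loose, stands upright on the desk, 34 x 24 x 58 mm (x, y, z), 75 g. Own z up, own y along the bar when astride. Seated on the bar this point is 44 mm above the bar's centre line.
- marker_roof (a point): Centre of the underside of the marker's roof, 12 mm above its feet, which lies on the bar's top side when seated. Same axes. Black saddle: two legs 5 mm thick, 12 mm high, 24 mm apart inside (in own x), under an 8 mm roof; above it a stem with a spring carries the head.
- marker_head (a joint): How far the marker's head is pressed down towards its saddle, 0 to 0.012 m; spring of 3 N preload and 1.2 N per mm, so 10 N is about 6 mm.
- spool: Wire spool standing on its flange, 52 mm across, 40 mm high; bystander, origin at the centre of its underside.
- driver: Small screwdriver lying alone in front of the press, 134 mm long, 18 mm thick; bystander, origin under its middle.
- bobbin_a: Small wound bobbin, 21 mm across, 16 mm high, near the robot; bystander, origin at the centre of its underside.
- bobbin_b: Small wound bobbin like the other, on the far side of the stand; bystander, origin at the centre of its underside.
- mug: Spotted white mug, 82 mm across without its handle, 91 mm high; bystander, origin at the centre of its underside.
- tweezers: Steel tweezers lying flat, 128 mm long, 9 mm thick, to the left of the stand; bystander, origin under their middle.

How it is judged:
By the outcome, as a careful person would: the job done as asked, in the order asked, and still so for the second after the job is handed in, with the robot touching nothing.
It also fails if it takes over 72 s, if anything falls off the work surface, if the arm or the gripper's body presses on something with over 40 N, if the wrist force passes 120 N, or if a joint passes its speed limit or range.

### The arm

A 6-joint arm with a two-finger parallel gripper is mounted at the origin on a cart in front of the work surface, level with it; the furniture and walls round the work are solid. World frame = base frame: x ahead of the robot, y to its left, z up, the work surface at z = 0. Lengths are in m, angles in degrees, forces in N, time in s.
With the tool pointing down it reaches from about 0.4 to 0.825 m from the base axis. Payload 7 kg.
Tool frame: the origin (TCP) lies midway between the tips of the shut fingers; the grasp point (between the pads) lies 19 mm behind it (ctrl.grasp_offset is the distance from the TCP to the grasp point, in m); z points along the fingers, x is the direction in which the jaws open and shut, and the axes are right-handed (so a half turn about z gives the same grasp; the last joint's range is limited). The gripper opens to 88 mm and grips with 3 to 60 N. Pads are 19 mm wide; open, the fingers measure 130 mm over their backs; the gripper's body (78 mm by 193 mm) begins 47 mm behind the grasp point.
Start: joints at [-46.748, 20.546, 0.682, 0, -70.136, -16.507], TCP at [0.304, -0.603, 0.227] pointing down, gripper open.
Joint ranges: [-176.03, 176.03], [-82.01, 121.73], [-58.28, 71.71], [-173.87, 95.51], [-174.79, -0.11], [-173.66, 173.66]. Speed limits (degrees/s): [136.94, 136.94, 172.46, 180, 180, 180].

### API

Orientations are given as [roll, pitch, yaw] about the fixed x, y, z axes, in that order (R = Rz(yaw) Ry(pitch) Rx(roll)).
In Python, from plant import sensors, snapshot, order, ctrl gives the robot as it stands.
- The arm moves only by the tool send_rows, never from a script. Its argument "commands" is a list of rows, each a list of 3 entries, a list of its own where there are three numbers: the closure, from 0 (fully open) to 1 (shut), then the shift along the world's x, y, z in units of 0.25 m (1.0 is 0.25 m), then the turn, a rotation vector about the world's x, y, z in units of 360 degrees (1.0 is 360 degrees). In form: [[hand, [x, y, z], [ax, ay, az]], ...]. A call has 1 to 12 rows; each row shifts and turns the pose as measured when the row begins; what a row does not reach is not made up. A row lasts 1/10 s, in which the tool goes at most 50 mm and 8.59 degrees, less where a joint would pass 70% of its speed; a pose out of reach is approached as far as the arm can. A call with a number of a shift or a turn outside -1 to 1 is refused whole. A call with a gripper value outside its range is refused whole. The fingers move at their own pace and stop on an object; the grip force is fixed at half the most. Time passes only in rows, so rows that do not move let the fingers close. It gives the time, the measured TCP pose, the force and the opening at its end, in the units of the state.
- sensors.get_obs(): the state, without advancing time (a new reading comes with each control period).
- snapshot(name): name is "side" or "top"; returns a dict with "color" (480x640x3 uint8, blue, green, red), "z_map" (480x640 float32, m along the optical axis (not along the pixel's ray), 0 where there is no reading), "mtx" (3x3 intrinsics, pixels), "xyz" and "attitude" of the camera in the world. Camera axes: x right, y down, z forward; pixel columns grow to the right and rows downward; lengths in m; the calibration is good to about 2 mm. A picture is of the moment at which its call begins.
- order.close_job(): hands the job in, once; it reports no verdict.
The state is a dict: "clock": time; "joint_pos": joint angles; "qvel": joint speeds; "tau": joint torques, N m; "tool_pos": TCP position; "orientation": TCP orientation; "force": force on the tool from outside, world axes, zero at the start; "moment": the same for the moment, N m; "opening": finger opening in m.
Only numpy, scipy, OpenCV 4.12 (cv2) and the standard library are available. Lean on these libraries where they do the work, as an engineer would, in place of code of your own. Each camera call takes 0.05 s, during which the arm holds its last target.

## Working session

There is one attempt and no reset: what is moved stays moved. The work goes in short steps, Python scripts to look and compute and a tool call to move; the robot and the scene stay as the last step left them, time stands still between calls to the robot, and variables do not carry over. Pictures are saved under pics/ and viewed, and the job is handed in when it is done.

Besides the shell and the picture viewer there is one more tool, called in YAML: its name, and indented under it one key for each argument. send_rows: Moves the arm, as the interface text tells. Its arguments: {"type":"object","properties":{"commands":{"type":"array","items":{"type":"array"}}},"required":["commands"]}

```bash
ls; mkdir -p pics
cat > h.py <<'E'
import numpy as np,cv2
from scipy.spatial.transform import Rotation as Ro
from plant import sensors,snapshot,order,ctrl
def cam(n):
    s=snapshot(n); return s
def R(s):
    a=np.array(s["attitude"],float)
    if a.shape==(3,3): return a
    if a.size==4: return Ro.from_quat(a).as_matrix()
    return Ro.from_euler('xyz',a,degrees=True).as_matrix()
def ray(s,u,v):
    d=np.linalg.inv(s["mtx"])@np.array([u,v,1.]); return np.array(s["xyz"]),R(s)@d
def plane(s,u,v,z):
    o,d=ray(s,u,v); return o+d*(z-o[2])/d[2]
def cloud(s):
    z=s["z_map"]; v,u=np.mgrid[0:480,0:640]
    p=np.stack([u,v,np.ones_like(u)],-1)@np.linalg.inv(s["mtx"]).T*z[...,None]
    return p@R(s).T+np.array(s["xyz"])
def proj(s,P):
    q=s["mtx"]@(R(s).T@(np.array(P)-np.array(s["xyz"]))); return q[:2]/q[2]
E
python3 - <<'E'
from h import *
print(sensors.get_obs(), [a for a in dir(ctrl) if a[0]!='_'])
for n in("side","top"):
    s=cam(n); cv2.imwrite(f"pics/{n}0.png",s["color"]); print(n,s["xyz"],s["attitude"],s["mtx"])
    np.savez(f"{n}0.npz",**s)
E
```

```text
pics
{'clock': 0.0, 'joint_pos': array([-4.67465966e+01,  2.05906230e+01,  6.34879768e-01, -2.22802385e-02,
       -7.01350389e+01, -1.65063547e+01]), 'qvel': array([ 0.0004407 , -0.07758007, -0.02152287,  0.02288899,  0.01626597,
        0.04716922]), 'tau': array([ 9.66837142e-04, -5.82712913e+01,  2.93053293e+01,  6.99707419e+00,
        6.81172955e-03, -1.35781906e-04]), 'tool_pos': array([ 0.30355319, -0.60235389,  0.22563345]), 'orientation': array([-1.79994286e+02, -9.29923408e-02,  1.16739457e+02]), 'force': array([0.75625208, 0.16095812, 0.06066143]), 'moment': array([ 0.02407345,  0.00927308, -0.00652402]), 'opening': 0.08816857561831229} ['PlanningError', 'grasp_offset']
side [0.45711525 1.47943914 0.75825525] [-115.93872423    1.32488835 -176.94642694] [[541.12770821   0.         330.88200206]
 [  0.         541.12770821 238.91873085]
 [  0.           0.           1.        ]]
top [0.39319954 0.06837567 1.4856254 ] [-174.25026691    0.64454735  -88.49540378] [[579.81664838   0.         321.05661653]
 [  0.         579.81664838 238.77226493]
 [  0.           0.           1.        ]]
```

View pics/top0.png

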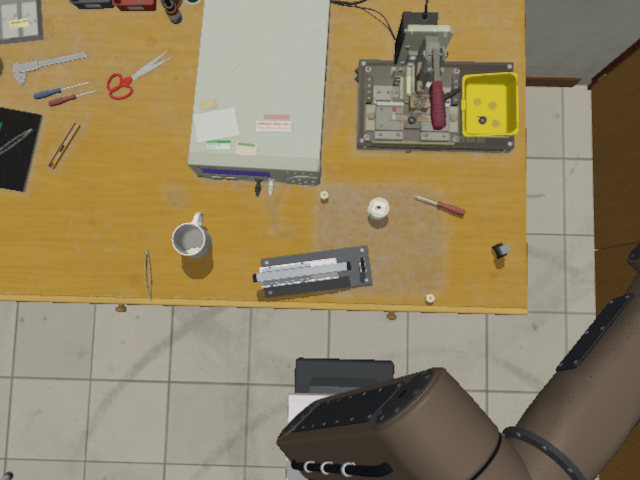

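View pics/side0.png

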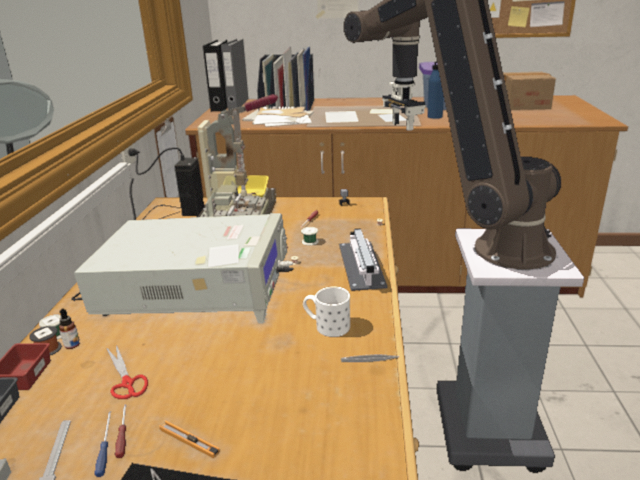

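The top view shows the stand at about (315,272), with the bar's tail on the left at (258,277) and the stop at (362,265). The marker is at (500,251), the spool at (378,208) and the mug at (190,240). I'll zoom in next.

Run:
```python
from h import *
s=np.load("top0.npz"); c=s["color"]
cv2.imwrite("pics/topz.png",cv2.resize(c[235:310,240:390],None,fx=5.3,fy=5.3,interpolation=cv2.INTER_CUBIC))
cv2.imwrite("pics/topm.png",cv2.resize(c[225:275,470:530],None,fx=10,fy=10,interpolation=cv2.INTER_CUBIC))
t=np.load("side0.npz")["color"]
cv2.imwrite("pics/sidez.png",cv2.resize(t[180:300,300:420],None,fx=5,fy=5,interpolation=cv2.INTER_CUBIC))
P=cloud(s)
for v in range(250,295,3):
  print(v,[int(x*1000) for x in P[v,250:376:7,2]])
print(P[240:262:2,488:514:2,2].round(3))
```

```text
250 [1, -2, 2, -2, -2, -6, 0, 5, 0, 0, -4, 11, 8, 9, 12, 5, 11, 1]
253 [3, 4, 0, 7, -7, 1, -5, -5, 7, 6, 12, 9, 9, 9, 7, 12, 10, 3]
256 [0, 6, 2, 2, 7, 10, 7, 7, 11, 4, 4, 5, 10, 11, 7, 7, 10, 6]
259 [4, 1, 10, 10, 3, 6, 5, 10, 1, 10, 12, 58, 65, 10, 11, 14, 58, 5]
262 [-3, -1, 5, 7, 7, 14, 12, 54, 59, 60, 67, 59, 59, 77, 80, 2, 55, 6]
265 [-5, -1, 7, 11, 69, 59, 63, 66, 68, 57, 83, 83, 83, 76, 79, 5, 52, 3]
268 [1, 0, 61, 70, 66, 69, 65, 81, 83, 80, 83, 84, 78, 79, 85, 11, 58, 9]
271 [6, -3, 69, 60, 85, 77, 82, 79, 79, 79, 78, 77, 81, 6, 9, 12, 45, 8]
274 [3, 80, 80, 81, 77, 80, 75, 80, 83, 73, 55, 60, 56, 5, 9, 6, 14, 9]
277 [2, 73, 77, 81, 79, 80, 56, 63, 69, 59, 62, 60, 62, 6, 5, 8, 11, 2]
280 [2, 78, 79, 57, 63, 63, 61, 56, 62, 61, 12, 0, 13, 9, 11, 11, 2, 15]
283 [0, 5, 65, 65, 62, 61, 61, 5, 9, 11, 8, 13, 12, 9, 9, 9, 8, 6]
286 [0, 0, 56, 11, 10, 8, 8, 7, 9, 10, 13, 5, 7, 7, 15, -5, -1, -1]
289 [0, 3, -1, 11, 10, 8, 6, 10, 8, 8, 4, 6, 0, -3, -4, 3, -2, 4]
292 [-2, 2, 2, 7, 7, 4, 13, 8, -1, 3, -2, -7, 0, 2, -1, 0, 4, -5]
[[-1.000e-03  1.000e-03 -0.000e+00 -1.000e-03  0.000e+00 
[... 893 characters left out ...]
00e-02  2.100e-02
   4.600e-02  5.900e-02  5.500e-02  5.500e-02  5.700e-02 -1.000e-03
  -0.000e+00]
 [-3.000e-03 -0.000e+00  2.000e-03  2.000e-03 -3.000e-03  2.300e-02
   1.800e-02  5.600e-02  2.000e-02  2.300e-02 -1.000e-03  2.000e-03
  -3.000e-03]
 [ 0.000e+00  3.000e-03 -2.000e-03 -4.000e-03  5.000e-03  1.500e-02
   2.300e-02  2.100e-02  0.000e+00  8.000e-03 -3.000e-03  1.000e-03
  -1.000e-03]
 [-0.000e+00 -7.000e-03  2.000e-03 -3.000e-03 -8.000e-03  7.000e-03
  -3.000e-03  5.000e-03  2.000e-03 -1.000e-03 -1.000e-03 -1.000e-03
  -4.000e-03]
 [-4.000e-03  1.000e-03 -6.000e-03  3.000e-03 -0.000e+00  1.000e-03
   3.000e-03  1.000e-03  6.000e-03  5.000e-03  2.000e-03 -1.000e-03
   2.000e-03]]
```

View pics/topz.png

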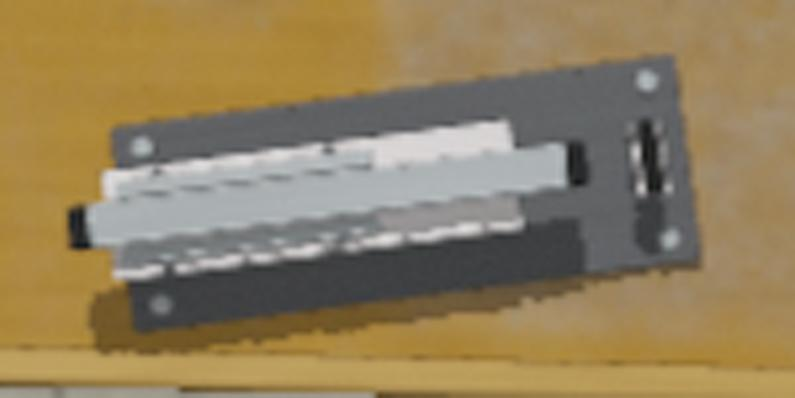

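View pics/topm.png

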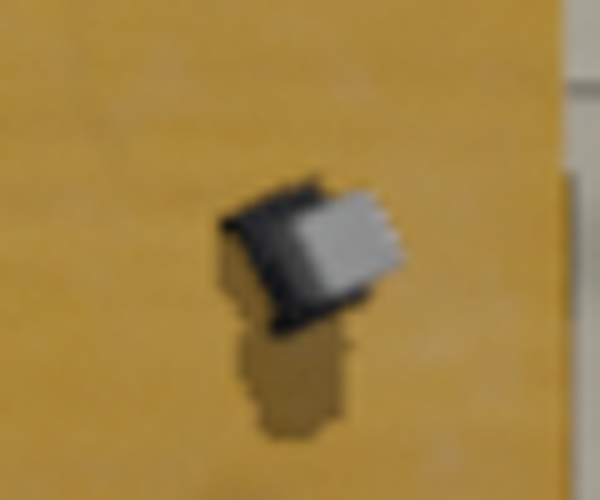

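View pics/sidez.png

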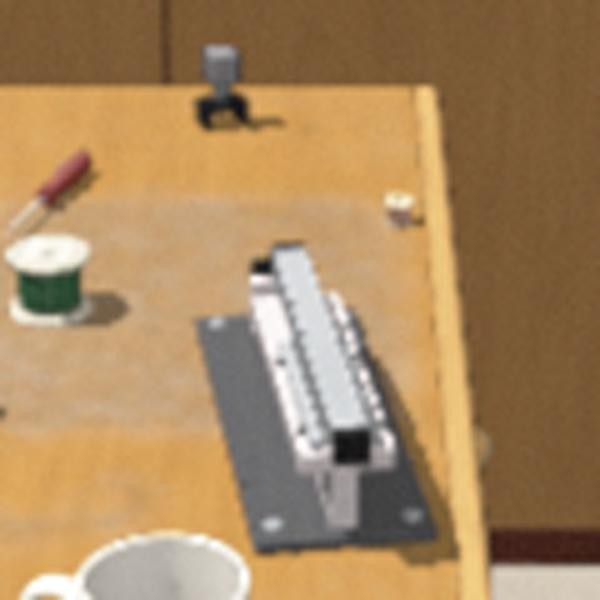

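Run:
```python
from h import *
s=np.load("top0.npz"); c=s["color"]
U=lambda x,y:(240+(x+.5)/5.3-.5,235+(y+.5)/5.3-.5)
M=lambda x,y:(470+(x+.5)/10-.5,225+(y+.5)/10-.5)
a=plane(s,*U(68,228),.08);b=plane(s,*U(586,163),.08)
print("tail,nose",a,b,np.linalg.norm(a-b),(a+b)/2)
d=(a-b)/np.linalg.norm(a-b); print("dir",d,np.degrees(np.arctan2(d[1],d[0])))
print("edge corners",[plane(s,*U(*q),.06) for q in((511,120),(523,230))], "tailcorners",[plane(s,*U(*q),.06) for q in((104,172),(116,278))])
print("stop",plane(s,*U(650,155),.054))
print("foot",[plane(s,*U(*q),.009) for q in((112,128),(138,330),(674,56),(702,266))])
print("head",[plane(s,*M(*q),.058) for q in((295,222),(368,190),(406,262),(330,295))])
print("roof",[plane(s,*M(*q),.02) for q in((218,222),(318,178),(275,335),(372,292))])
# line-fit of bar mid ridge: depth mask
P=cloud(s); H=P[...,2]
hs=cv2.cvtColor(c,cv2.COLOR_BGR2HSV)
for v in range(256,286,2): print(v,[tuple(int(k) for k in c[v,u]) for u in (275,300,325)])
# bystanders rough
for n,(u,v,z) in dict(spool=(378,208,.04),driver=(440,206,.009),ba=(430,298,.016),bb=(324,196,.016),mug=(190,240,.091),tw=(149,275,.005)).items(): print(n,plane(s,u,v,z).round(3))
```

```text
tail,nose [0.43552051 0.25170833 0.08      ] [0.47132116 0.01566686 0.08      ] 0.23874099078329805 [0.45342084 0.13368759 0.08      ]
dir [-0.14995605  0.98869266  0.        ] 98.6243794367726
edge corners [array([0.49152458, 0.0501623 , 0.06      ]), array([0.44065842, 0.04340164, 0.06      ])] tailcorners [array([0.46251146, 0.23856493, 0.06      ]), array([0.4136051 , 0.23119077, 0.06      ])]
stop [ 0.47725798 -0.01501867  0.054     ]
foot [array([0.48628223, 0.24157828, 0.009     ]), array([0.38981685, 0.22556853, 0.009     ]), array([ 0.52794064, -0.02828143,  0.009     ]), array([ 0.42737621, -0.0435226 ,  0.009     ])]
head [array([ 0.52775917, -0.35057322,  0.058     ]), array([ 0.53612899, -0.36852737,  0.058     ]), array([ 0.51856452, -0.37774145,  0.058     ]), array([ 0.50994757, -0.35907082,  0.058     ])]
roof [array([ 0.53085023, -0.34232526,  0.02      ]), array([ 0.54266601, -0.36757152,  0.02      ]), array([ 0.50258044, -0.35657076,  0.02      ]), array([ 0.51408346, -0.38101704,  0.02      ])]
256 [(52, 124, 159), (99, 97, 95), (101, 98, 97)]
258 [(101, 99, 99)
[... 190 characters left out ...]
6 [(206, 206, 209), (189, 187, 180), (181, 179, 173)]
268 [(182, 181, 177), (167, 165, 159), (182, 181, 175)]
270 [(149, 147, 143), (180, 177, 173), (185, 183, 177)]
272 [(177, 175, 170), (181, 179, 174), (161, 160, 154)]
274 [(177, 175, 170), (179, 177, 172), (147, 147, 149)]
276 [(177, 175, 170), (143, 141, 138), (146, 146, 149)]
278 [(182, 180, 175), (124, 123, 118), (200, 199, 203)]
280 [(120, 119, 117), (134, 133, 132), (70, 68, 67)]
282 [(152, 149, 145), (156, 155, 158), (66, 64, 63)]
284 [(139, 139, 140), (64, 63, 62), (65, 63, 62)]
spool [ 0.62  -0.053  0.04 ]
driver [ 0.634 -0.214  0.009]
ba [ 0.398 -0.189  0.016]
bb [0.651 0.084 0.016]
mug [0.522 0.405 0.091]
tw [0.438 0.527 0.005]
```

send_rows:
  commands:
    - [1,[0.06,0.18,0],[0,0,0.02]]
    - [1,[0.06,0.18,0],[0,0,0.02]]
    - [1,[0.06,0.18,0],[0,0,0.02]]
    - [1,[0.06,0.18,0],[0,0,0.02]]
    - [1,[0.06,0.18,0],[0,0,0.02]]
    - [1,[0.06,0.18,0],[0,0,0.02]]
    - [1,[0.06,0.18,0],[0,0,0.02]]
    - [1,[0.06,0.18,0],[0,0,0.02]]
    - [1,[0.06,0.18,0],[0,0,0.02]]
    - [1,[0.06,0.18,0],[0,0,0.02]]

```text
clock: 1.1
tool_pos: [0.4513, -0.1395, 0.2199]
orientation: [-179.9, -0.5, -169.0]
force: [1.2, -0.1, -0.9]
opening: 0.0132
```

send_rows:
  commands:
    - [1,[-0.008,0.185,-0.01],[0,0,-0.002]]
    - [1,[-0.008,0.185,-0.01],[0,0,-0.002]]
    - [1,[-0.008,0.185,-0.01],[0,0,-0.002]]
    - [1,[-0.008,0.185,-0.01],[0,0,0]]
    - [1,[-0.008,0.185,-0.01],[0,0,0]]
    - [1,[-0.008,0.185,-0.01],[0,0,0]]
    - [1,[-0.008,0.185,-0.01],[0,0,0]]
    - [1,[-0.008,0.185,-0.01],[0,0,0]]
    - [1,[-0.008,0.17,-0.01],[0,0,0]]
    - [1,[0,0,0],[0,0,0]]

```text
clock: 2.1
tool_pos: [0.4289, 0.2948, 0.1958]
orientation: [-180.0, -0.4, -170.6]
force: [0.0, -1.0, -0.8]
opening: 0.0007
```

Run:
```python
from h import *
s=cam("top");cv2.imwrite("pics/top1.png",cv2.resize(s["color"][180:330,180:400],None,fx=3.6,fy=3.6,interpolation=cv2.INTER_CUBIC))
o=sensors.get_obs();print(o["tool_pos"],o["orientation"],o["force"],o["joint_pos"])
```

```text
[0.42865512 0.29288414 0.19580006] [-179.94616891   -0.47391493 -170.65790385] [-0.10747706  0.0441028  -0.42539154] [ 55.78437523   7.48325697 -20.90646319  -0.34702849 -61.97629755
 -46.27803083]
```

View pics/top1.png

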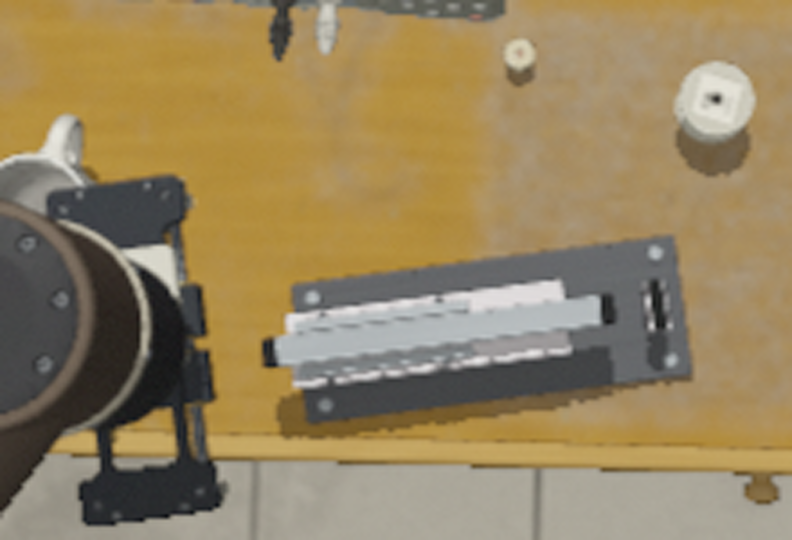

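send_rows:
  commands:
    - [1,[0,0,-0.17],[0,0,-0.002]]
    - [1,[0,0,-0.17],[0,0,0]]
    - [1,[0.002,0,-0.15],[0,0,0]]
    - [1,[0,0,0],[0,0,0]]

```text
clock: 2.55
tool_pos: [0.4291, 0.2911, 0.0715]
orientation: [179.9, -0.3, -171.4]
force: [-0.1, 0.9, 0.6]
opening: 0.0004
```

send_rows:
  commands:
    - [1,[0.008,-0.05,-0.008],[0,0,0]]
    - [1,[0.006,-0.04,0],[0,0,0]]
    - [1,[0.001,-0.008,0],[0,0,0]]
    - [1,[0.001,-0.008,0],[0,0,0]]
    - [1,[0.001,-0.008,0],[0,0,0]]

```text
clock: 3.05
tool_pos: [0.4364, 0.2608, 0.0756]
orientation: [179.7, 0.0, -171.5]
force: [-0.2, 3.1, -0.0]
opening: 0.0004
```

send_rows:
  commands:
    - [1,[0.001,-0.008,0],[0,0,0]]
    - [1,[0.001,-0.008,0],[0,0,0]]
    - [1,[0.001,-0.008,0],[0,0,0]]

```text
clock: 3.35
tool_pos: [0.4383, 0.2563, 0.0775]
orientation: [179.5, 0.2, -171.4]
force: [-0.3, 1.7, 1.3]
opening: 0.0004
```

send_rows:
  commands:
    - [1,[-0.006,0.006,-0.014],[0,0,0]]
    - [1,[-0.006,0,-0.014],[0,0,0]]
    - [1,[0,0,0],[0,0,0]]

```text
clock: 3.65
tool_pos: [0.4346, 0.2572, 0.0696]
orientation: [179.6, 0.1, -171.4]
force: [-0.4, 0.4, 0.3]
opening: 0.0005
```

send_rows:
  commands:
    - [1,[0,-0.01,-0.002],[0,0,0]]
    - [1,[0,-0.01,-0.002],[0,0,0]]
    - [1,[0,-0.01,-0.002],[0,0,0]]
    - [1,[0,-0.01,-0.002],[0,0,0]]
    - [1,[0,-0.01,-0.002],[0,0,0]]
    - [1,[0,-0.01,-0.002],[0,0,0]]

```text
clock: 4.25
tool_pos: [0.4352, 0.2425, 0.0665]
orientation: [179.5, 0.2, -171.4]
force: [-0.1, 1.5, 1.7]
opening: 0.0003
```

send_rows:
  commands:
    - [1,[0.003,-0.01,0.006],[0,0,0]]
    - [1,[0.003,-0.01,0.006],[0,0,0]]
    - [1,[0.002,-0.01,0],[0,0,0]]
    - [1,[0.002,-0.01,0],[0,0,0]]
    - [1,[0.002,-0.01,0],[0,0,0]]
    - [1,[0.001,-0.01,0],[0,0,0]]

```text
clock: 4.85
tool_pos: [0.4383, 0.2255, 0.0695]
orientation: [179.5, 0.2, -171.4]
force: [0.2, 1.6, 0.9]
opening: 0.0004
```

send_rows:
  commands:
    - [1,[0.002,-0.01,0],[0,0,0]]
    - [1,[0.002,-0.01,0],[0,0,0]]
    - [1,[0.002,-0.01,0],[0,0,0]]
    - [1,[0.001,-0.01,0],[0,0,0]]
    - [1,[0.001,-0.01,0],[0,0,0]]

```text
clock: 5.35
tool_pos: [0.4405, 0.2119, 0.0695]
orientation: [179.5, 0.2, -171.4]
force: [-0.2, 2.4, 0.2]
opening: 0.0003
```

```bash
cat > look.py <<'E'
from h import *
import sys
k=sys.argv[1]
s=cam("side");cv2.imwrite(f"pics/s{k}.png",cv2.resize(s["color"][190:300,310:420],None,fx=5,fy=5,interpolation=cv2.INTER_CUBIC)); np.savez(f"side_{k}.npz",**s)
P=cloud(s)
o=sensors.get_obs();print(o["clock"],o["tool_pos"].round(4),o["orientation"].round(2),o["force"].round(2))
e=np.array([.4661,.0468]);d=np.array([-.1495,.9888]);n=np.array([.9888,.1495])
q=P[...,:2]-e;t=q@d;w=q@n;m=(abs(w)<.011)&(t<.2)&(t>-.12)&(P[...,2]>.055)&(P[...,2]<.12)
for a in np.arange(-.12,.16,.02):
    k=m&(t>=a)&(t<a+.02)
    if k.sum()>8: print(round(a+.01,2),k.sum(),np.median(P[...,2][k]).round(4),np.percentile(P[...,2][k],80).round(4))
E
python3 look.py a
```

```text
5.4 [0.4404 0.2115 0.0695] [ 1.7952e+02  1.7000e-01 -1.7141e+02] [-0.18 -0.18  0.14]
0.17 161 0.0921 0.1107
```

View pics/sa.png

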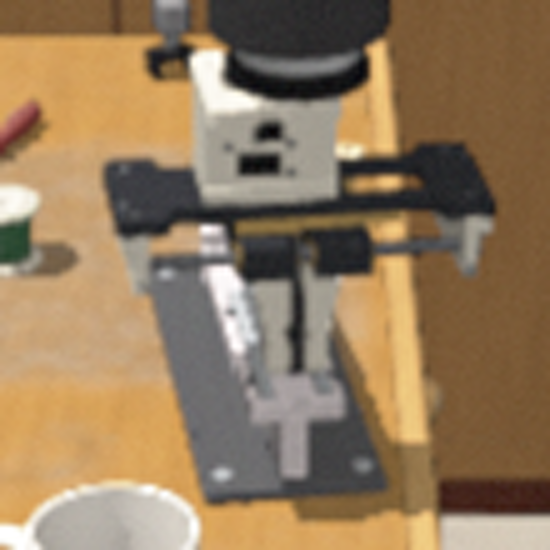

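The gripper hides the bar in the side view, so I'll detect tipping with the top camera's depth fitted along the bar.

```bash
cat > tip.py <<'E'
from h import *
import sys
s=cam("top");k=sys.argv[1];np.savez(f"top_{k}.npz",**s)
cv2.imwrite(f"pics/t{k}.png",cv2.resize(s["color"][230:310,250:400],None,fx=5.3,fy=5.3,interpolation=cv2.INTER_CUBIC))
P=cloud(s)
e=np.array([.4661,.0468]);d=np.array([-.1495,.9888]);n=np.array([.9888,.1495])
q=P[...,:2]-e;t=q@d;w=q@n;z=P[...,2]
m=(abs(w)<.007)&(t<.16)&(t>-.17)&(z>.05)&(z<.105)
for a in np.arange(-.17,.16,.02):
    k=m&(t>=a)&(t<a+.02)
    if k.sum()>5: print(round(a+.01,2),k.sum(),np.median(z[k]).round(4))
k=m&(t<.06)&(t>-.1)&(z>.062)
if k.sum()>20: print("slope",np.polyfit(t[k],z[k],1).round(4))
o=sensors.get_obs();print(o["clock"],o["tool_pos"].round(4),o["force"].round(2))
E
python3 tip.py b
```

```text
-0.08 32 0.0809
-0.06 48 0.0803
-0.04 47 0.0807
-0.02 47 0.08
-0.0 48 0.0805
0.02 48 0.0812
0.04 48 0.0807
0.06 48 0.0804
0.08 45 0.08
0.1 50 0.0799
0.12 47 0.081
0.14 6 0.0802
slope [0.0033 0.0805]
5.45 [0.4404 0.2116 0.0694] [0.17 0.38 0.14]
```

View pics/tb.png

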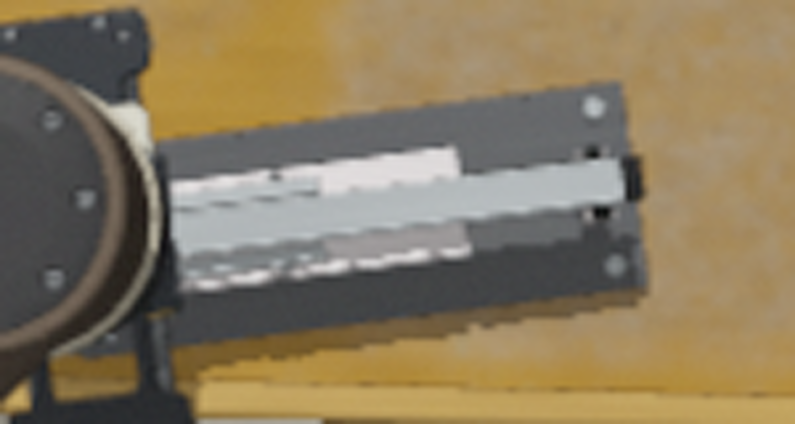

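send_rows:
  commands:
    - [1,[0.001,-0.01,0],[0,0,0]]
    - [1,[0.001,-0.006,0],[0,0,0]]
    - [1,[-0.001,0.008,0],[0,0,0]]
    - [1,[0,0,0],[0,0,0]]

```text
clock: 5.85
tool_pos: [0.4404, 0.2089, 0.0693]
orientation: [179.6, 0.1, -171.4]
force: [0.4, 0.6, 0.8]
opening: 0.0004
```

```bash
python3 tip.py c | tail -2
```

```text
slope [0.0013 0.0805]
5.9 [0.4404 0.2088 0.0693] [ 0.13  0.37 -0.21]
```

send_rows:
  commands:
    - [1,[0.003,-0.012,0],[0,0,0]]
    - [1,[0.002,-0.005,0],[0,0,0]]
    - [1,[-0.001,0.008,0],[0,0,0]]
    - [1,[0,0,0],[0,0,0]]

```text
clock: 6.3
tool_pos: [0.4414, 0.2064, 0.0692]
orientation: [179.6, 0.1, -171.4]
force: [0.4, -0.2, -0.3]
opening: 0.0002
```

```bash
python3 tip.py c | tail -2
```

```text
slope [-0.0006  0.0804]
6.35 [0.4413 0.2063 0.0692] [ 0.   -0.31 -0.2 ]
```

send_rows:
  commands:
    - [1,[0.003,-0.012,0],[0,0,0]]
    - [1,[0.001,-0.005,0],[0,0,0]]
    - [1,[-0.001,0.008,0],[0,0,0]]
    - [1,[0,0,0],[0,0,0]]

```text
clock: 6.75
tool_pos: [0.4422, 0.2039, 0.0692]
orientation: [179.6, 0.1, -171.4]
force: [-0.3, -0.0, -0.3]
opening: 0.0
```

```bash
python3 tip.py c | tail -2
```

```text
slope [0.0001 0.0805]
6.8 [0.4421 0.2038 0.0692] [-0.35 -0.04 -0.37]
```

send_rows:
  commands:
    - [1,[0.003,-0.012,0],[0,0,0]]
    - [1,[0.001,-0.005,0],[0,0,0]]
    - [1,[-0.001,0.008,0],[0,0,0]]
    - [1,[0,0,0],[0,0,0]]

```text
clock: 7.2
tool_pos: [0.443, 0.2014, 0.0692]
orientation: [179.6, 0.1, -171.4]
force: [0.1, -0.5, -0.2]
opening: 0.0004
```

```bash
python3 tip.py c | tail -2
```

```text
slope [0.0067 0.0807]
7.25 [0.4429 0.2013 0.0692] [ 0.18 -0.12  0.76]
```

send_rows:
  commands:
    - [1,[0.003,-0.012,0],[0,0,0]]
    - [1,[0.001,-0.005,0],[0,0,0]]
    - [1,[-0.001,0.008,0],[0,0,0]]
    - [1,[0,0,0],[0,0,0]]

```text
clock: 7.65
tool_pos: [0.4438, 0.1989, 0.0692]
orientation: [179.6, 0.1, -171.4]
force: [1.1, -0.4, 0.1]
opening: 0.0005
```

```bash
python3 tip.py c | tail -2
```

```text
slope [0.0042 0.0805]
7.7 [0.4437 0.1989 0.0692] [-0.05  0.05 -0.01]
```

send_rows:
  commands:
    - [1,[0.003,-0.012,0],[0,0,0]]
    - [1,[0.001,-0.005,0],[0,0,0]]
    - [1,[-0.001,0.008,0],[0,0,0]]
    - [1,[0,0,0],[0,0,0]]

```text
clock: 8.1
tool_pos: [0.4445, 0.1964, 0.0692]
orientation: [179.6, 0.1, -171.4]
force: [0.2, -1.3, -0.2]
opening: 0.0005
```

```bash
python3 tip.py c | tail -2
```

```text
slope [-0.0009  0.0808]
8.15 [0.4444 0.1964 0.0691] [-0.35  0.45  0.33]
```

send_rows:
  commands:
    - [1,[0.002,-0.012,0],[0,0,0]]
    - [1,[0.001,-0.005,0],[0,0,0]]
    - [1,[-0.001,0.008,0],[0,0,0]]
    - [1,[0,0,0],[0,0,0]]

```text
clock: 8.55
tool_pos: [0.445, 0.194, 0.0692]
orientation: [179.5, 0.1, -171.4]
force: [0.3, 0.5, 1.2]
opening: 0.0004
```

```bash
python3 tip.py c | tail -2
```

```text
slope [0.0062 0.0809]
8.6 [0.4449 0.1939 0.0691] [-0.29  0.12 -0.5 ]
```

send_rows:
  commands:
    - [1,[0.002,-0.012,0],[0,0,0]]
    - [1,[0.001,-0.005,0],[0,0,0]]
    - [1,[-0.001,0.008,0],[0,0,0]]
    - [1,[0,0,0],[0,0,0]]

```text
clock: 9.0
tool_pos: [0.4455, 0.1915, 0.0691]
orientation: [179.5, 0.1, -171.4]
force: [0.8, -0.1, 0.2]
opening: 0.0005
```

```bash
python3 tip.py c | tail -2
```

```text
slope [0.0083 0.0807]
9.05 [0.4454 0.1914 0.0691] [-0.12  0.12  0.65]
```

send_rows:
  commands:
    - [1,[0.002,-0.012,0],[0,0,0]]
    - [1,[0.001,-0.005,0],[0,0,0]]
    - [1,[-0.001,0.008,0],[0,0,0]]
    - [1,[0,0,0],[0,0,0]]

```text
clock: 9.45
tool_pos: [0.446, 0.189, 0.0691]
orientation: [179.5, 0.1, -171.4]
force: [-0.2, -0.3, -0.1]
opening: 0.0004
```

```bash
python3 tip.py c | tail -2
```

```text
slope [0.0014 0.0806]
9.5 [0.4459 0.1889 0.0691] [ 0.64 -0.77  0.19]
```

send_rows:
  commands:
    - [1,[0.002,-0.012,0],[0,0,0]]
    - [1,[0.001,-0.005,0],[0,0,0]]
    - [1,[-0.001,0.008,0],[0,0,0]]
    - [1,[0,0,0],[0,0,0]]

```text
clock: 9.9
tool_pos: [0.4465, 0.1866, 0.0691]
orientation: [179.5, 0.1, -171.4]
force: [1.3, -0.1, 0.1]
opening: 0.0002
```

```bash
python3 tip.py c | tail -2
```

```text
slope [0.0154 0.0808]
9.95 [0.4464 0.1865 0.0691] [ 0.15  0.08 -0.56]
```

```bash
python3 tip.py c
```

```text
-0.1 49 0.0803
-0.08 47 0.0801
-0.06 50 0.0804
-0.04 48 0.08
-0.02 46 0.0808
-0.0 50 0.0804
0.02 47 0.0805
0.04 47 0.0811
0.06 46 0.0805
0.08 46 0.0809
0.1 36 0.0807
slope [0.0042 0.0803]
10.0 [0.4464 0.1865 0.0691] [-0.04 -0.18 -0.25]
```

Still level, so I'll keep going.

send_rows:
  commands:
    - [1,[0.002,-0.012,0],[0,0,0]]
    - [1,[0.001,-0.005,0],[0,0,0]]
    - [1,[-0.001,0.008,0],[0,0,0]]
    - [1,[0,0,0],[0,0,0]]

```text
clock: 10.4
tool_pos: [0.447, 0.1841, 0.0691]
orientation: [179.5, 0.1, -171.4]
force: [-0.4, -0.1, -0.6]
opening: 0.0006
```

```bash
python3 tip.py c | tail -2
```

```text
slope [0.0024 0.0806]
10.45 [0.447  0.184  0.0691] [-0.6  -0.19  0.07]
```

send_rows:
  commands:
    - [1,[0.002,-0.012,0],[0,0,0]]
    - [1,[0.001,-0.005,0],[0,0,0]]
    - [1,[-0.001,0.008,0],[0,0,0]]
    - [1,[0,0,0],[0,0,0]]

```text
clock: 10.85
tool_pos: [0.4475, 0.1817, 0.0691]
orientation: [179.5, 0.1, -171.4]
force: [-0.0, -0.4, -0.0]
opening: 0.0006
```

```bash
python3 tip.py c | tail -2
```

```text
slope [0.0016 0.0805]
10.9 [0.4475 0.1815 0.069 ] [0.18 0.01 0.07]
```

send_rows:
  commands:
    - [1,[0.002,-0.012,0],[0,0,0]]
    - [1,[0.001,-0.005,0],[0,0,0]]
    - [1,[-0.001,0.008,0],[0,0,0]]
    - [1,[0,0,0],[0,0,0]]

```text
clock: 11.3
tool_pos: [0.4481, 0.1792, 0.0691]
orientation: [179.5, 0.1, -171.4]
force: [0.1, -0.4, 0.3]
opening: 0.0005
```

```bash
python3 tip.py c | tail -2
```

```text
slope [0.0075 0.0807]
11.35 [0.448  0.1791 0.0691] [-0.49 -0.2  -0.43]
```

send_rows:
  commands:
    - [1,[0.002,-0.012,0],[0,0,0]]
    - [1,[0.001,-0.005,0],[0,0,0]]
    - [1,[-0.001,0.008,0],[0,0,0]]
    - [1,[0,0,0],[0,0,0]]

```text
clock: 11.75
tool_pos: [0.4486, 0.1767, 0.0691]
orientation: [179.5, 0.1, -171.4]
force: [-0.5, -0.8, -0.2]
opening: 0.0007
```

```bash
python3 tip.py c | tail -2
```

```text
slope [-0.0026  0.0805]
11.8 [0.4485 0.1766 0.069 ] [-0.32  0.19 -0.66]
```

send_rows:
  commands:
    - [1,[0.002,-0.012,0],[0,0,0]]
    - [1,[0.001,-0.005,0],[0,0,0]]
    - [1,[-0.001,0.008,0],[0,0,0]]
    - [1,[0,0,0],[0,0,0]]

```text
clock: 12.2
tool_pos: [0.4491, 0.1743, 0.0691]
orientation: [179.5, 0.1, -171.4]
force: [-0.6, 0.1, -0.1]
opening: 0.0004
```

```bash
python3 tip.py c | tail -2
```

```text
slope [-0.0008  0.0805]
12.25 [0.449  0.1742 0.069 ] [-0.17 -0.28 -0.35]
```

send_rows:
  commands:
    - [1,[0.002,-0.012,0],[0,0,0]]
    - [1,[0.001,-0.005,0],[0,0,0]]
    - [1,[-0.001,0.008,0],[0,0,0]]
    - [1,[0,0,0],[0,0,0]]

```text
clock: 12.65
tool_pos: [0.4496, 0.1718, 0.069]
orientation: [179.5, 0.1, -171.4]
force: [-0.4, -0.6, -0.2]
opening: 0.0004
```

```bash
python3 tip.py c | tail -2
```

```text
slope [0.007  0.0808]
12.7 [0.4496 0.1717 0.0691] [ 0.32 -0.32 -0.1 ]
```

send_rows:
  commands:
    - [1,[0.002,-0.012,0],[0,0,0]]
    - [1,[0.001,-0.005,0],[0,0,0]]
    - [1,[-0.001,0.008,0],[0,0,0]]
    - [1,[0,0,0],[0,0,0]]

```text
clock: 13.1
tool_pos: [0.4502, 0.1693, 0.0691]
orientation: [179.5, 0.1, -171.4]
force: [0.5, 0.1, 0.4]
opening: 0.0004
```

```bash
python3 tip.py c | tail -2
```

```text
slope [0.0622 0.0805]
13.15 [0.4501 0.1692 0.069 ] [-0.59  0.59 -0.33]
```

Slope 0.062: it's tipping now. I'll back off and take pictures.

send_rows:
  commands:
    - [1,[-0.006,0.04,0],[0,0,0]]
    - [1,[-0.015,0.1,0.06],[0,0,0]]
    - [1,[-0.02,0.15,0.12],[0,0,0]]
    - [1,[0,0.1,0.17],[0,0,0]]

```text
clock: 13.55
tool_pos: [0.4354, 0.2648, 0.1533]
orientation: [179.9, -0.5, -171.8]
force: [1.5, 0.7, -0.9]
opening: 0.0006
```

```bash
python3 tip.py d; python3 look.py d
```

```text
-0.12 42 0.0706
-0.1 48 0.0717
-0.08 47 0.0736
-0.06 47 0.0757
-0.04 47 0.0767
-0.02 47 0.078
-0.0 49 0.081
0.02 48 0.0818
0.04 48 0.0831
0.06 47 0.0852
0.08 48 0.0866
0.1 49 0.089
0.12 46 0.0606
0.14 47 0.0609
0.16 24 0.0608
slope [0.0869 0.0805]
13.6 [0.4395 0.2704 0.1616] [4.03 5.82 8.12]
13.65 [0.4393 0.2693 0.1591] [ 1.7951e+02  1.1000e-01 -1.7156e+02] [-0.34  0.12 -0.3 ]
-0.11 10 0.0729 0.0741
-0.09 11 0.0755 0.0759
-0.07 11 0.0755 0.0767
-0.05 11 0.0789 0.0802
-0.03 14 0.0791 0.0801
-0.01 11 0.0821 0.083
0.01 16 0.0829 0.0844
0.03 10 0.0853 0.0856
0.05 11 0.0858 0.0868
0.07 11 0.0877 0.0888
0.09 32 0.0692 0.0901
0.11 72 0.0745 0.0867
0.13 31 0.0625 0.0639
0.15 28 0.0628 0.064
0.17 39 0.0624 0.0641
```

View pics/td.png

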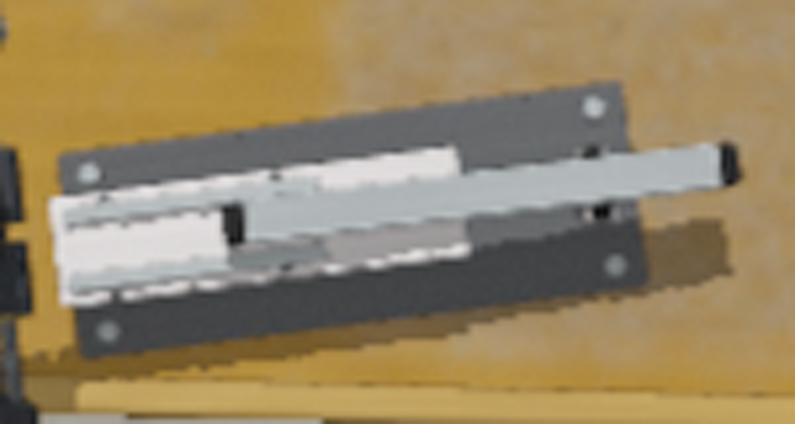

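View pics/sd.png

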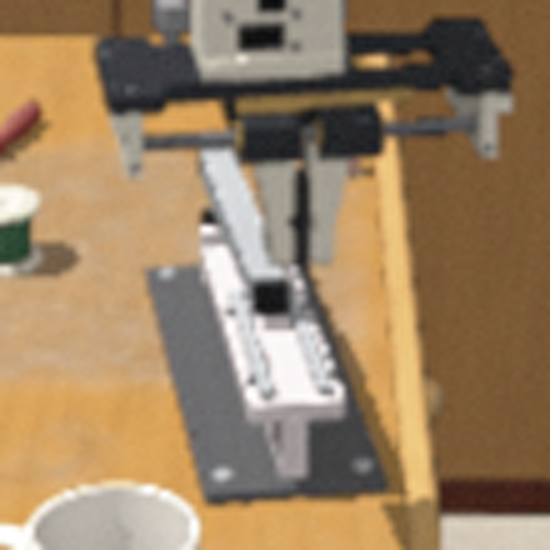

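The bar lies nose-down, with its tail at about (225,223) and its nose at about (738,162) in the crop. I'll measure them.

Run:
```python
from h import *
s=np.load("top_d.npz");c=s["color"]
e0=np.array([.4661,.0468]);d=np.array([-.1495,.9888]);n=np.array([.9888,.1495])
U=lambda x,y:(250+(x+.5)/5.3-.5,230+(y+.5)/5.3-.5)
T=plane(s,*U(222,224),.091); N=plane(s,*U(741,163),.0685)
print(T,N,np.linalg.norm(T-N)); a=(T-N)[:2]; print(np.degrees(np.arctan2(a[1],a[0])))
E=[plane(s,*U(*q),.06)[:2] for q in((457,146),(468,256))]
Tl=[plane(s,*U(*q),.06)[:2] for q in((50,198),(64,307))]
e=np.mean(E,0); tl=np.mean(Tl,0); dd=(tl-e); print(E,e,np.linalg.norm(dd),np.degrees(np.arctan2(dd[1],dd[0])))
for p in (T,N): print((p[:2]-e)@d*1e3,(p[:2]-e)@n*1e3)
# profile along axis for ends
g=cv2.cvtColor(c,cv2.COLOR_BGR2GRAY).astype(np.float32)
for w in(-.004,0,.004):
  for lo,hi in((.085,.125),(-.155,-.115)):
    t=np.arange(lo,hi,.001)
    px=np.array([proj(s,[*(e+d*x+n*w),.0805+.09*x]) for x in t],np.float32)
    v=cv2.remap(g,px[:,0][None],px[:,1][None],cv2.INTER_LINEAR)[0]
    print(w,lo,v.astype(int))
# edge line profile: on deck beside bar (w=±.018), z=.06
for w in(-.019,-.016,.016,.019):
    t=np.arange(-.012,.012,.001)
    px=np.array([proj(s,[*(e+d*x+n*w),.06]) for x in t],np.float32)
    v=cv2.remap(g,px[:,0][None],px[:,1][None],cv2.INTER_LINEAR)[0]
    print("edge",w,v.astype(int))
```

```text
[0.45143273 0.15676321 0.091     ] [ 0.48664252 -0.0803481   0.0685    ] 0.24076493233303392
98.44640144064952
[array([0.49174544, 0.05063223]), array([0.44086548, 0.04433245])] [0.46630546 0.04748234] 0.18956586839690392 98.7102451623258
110.28039604831943 1.6313322618098287
-129.4391308817773 0.9986310084794485
-0.004 0.085 [181 181 181 181 182 183 183 182 182 182 182 184 186 183 165 149 106  60
  37  40  44  44  44  70 109 148 173 199 208 215 219 219 218 218 218 218
 218 218 218 218]
-0.004 -0.155 [141 141 141 140 140 140 140 140 142 144 146 146 147 147 146 145 145 144
 143 142 141 141 141 135 126 115  95  75  60  48  39  41  43  51  63  81
 114 146 162 173]
0 0.085 [180 180 180 180 180 180 180 180 181 181 181 181 181 168 151 125  80  38
  41  43  45  45  47  58  71 110 157 194 207 219 220 220 220 220 220 219
 219 219 219 219]
0 -0.155 [143 143 143 143 143 143 144 144 145 145 145 145 145 145 145 145 144 144
 143 143 143 143 142 140 137 124 107  88  65  43  41  44  45  45  45  78
 121 154 166 178]
0.004 0.085 [182 183 183 183 183 183 183 183 183 183 183 183 178 162 145 110  73  52
  49  45  45  45  52  63  83 130 182 200 213 220 217 216 214 213 214 217
 219 220 220 221]
0.004 -0.155 [144 144 145 146 146 146 146 146 146 146 146 146 146 145 144 144 144 144
 144 144 144 144 145 146 142 128 114  90  62  43  42  43  43  42  56 103
 151 167 178 184]
edge -0.019 [104 104 104 104 104 104 104 104 104 103 112 123 136 147 161 168 173 176
 172 170 165 158 155 155]
edge -0.016 [105 105 105 105 105 105 104 104 104 105 107 110 120 131 141 147 153 154
 153 153 153 153 153 153]
edge 0.016 [103 103 103 103 103 103 103 104 104 104 114 143 172 187 201 210 213 215
 217 218 219 219 219 219]
edge 0.019 [104 103 103 104 104 104 103 103 103 103 121 144 168 187 205 212 216 219
 219 219 219 219 219 219]
```

Run:
```python
from h import *
s=np.load("top_d.npz");c=s["color"].astype(np.float32)
e=np.array([.4663,.0474]);d=np.array([-.1495,.9888]);n=np.array([.9888,.1495])
g=c@np.array([1,0,0],np.float32)-0
w=np.arange(-.02,.0201,.001);print((w*1e3).astype(int))
for t in(-.10,-.08,-.05,-.03,.0,.03,.06):
    px=np.array([proj(s,[*(e+d*t+n*x),.08+.087*t]) for x in w],np.float32)
    v=cv2.remap(g,px[:,0][None],px[:,1][None],cv2.INTER_LINEAR)[0]
    print(t,v.astype(int))
```

```text
[-20 -19 -18 -16 -15 -14 -13 -12 -11 -10  -9  -8  -7  -6  -5  -4  -3  -2
  -1   0   0   1   2   3   4   5   6   7   8   9  10  11  12  13  14  15
  16  17  18  19  20]
-0.1 [108 110 110 110 109 108 107 106 105 113 125 139 159 179 182 184 184 184
 184 183 183 183 183 183 183 183 183 183 181 176 171 152 126 105 105 105
 104 104 104 104 105]
-0.08 [ 84  86  90  95  99 102 104 104 104 113 123 138 159 180 182 183 184 185
 186 186 185 184 183 183 183 183 183 183 181 177 172 145 112  90  92  93
  96  99 102 104 107]
-0.05 [ 83  94 103 102 101  98  94  91  91  91 103 120 139 161 182 186 186 186
 187 187 187 186 185 185 184 184 184 184 184 184 177 169 151 124 105 105
 106 106 107 107 108]
-0.03 [106 106 106 106 106 106 106 106 106 105 114 125 140 161 182 185 185 186
 186 187 186 185 185 185 185 185 185 184 184 182 175 168 149 124 105 105
 106 106 107 108 108]
0.0 [134 124 119 116 113 111 110 110 110 117 124 136 154 171 177 181 183 184
 184 185 185 185 184 183 183 183 183 183 182 179 178 168 159 156 157 156
 159 160 154 146 139]
0.03 [154 154 153 153 154 154 155 155 150 146 145 146 152 168 184 184 183 183
 183 183 183 183 183 183 182 182 182 183 183 185 191 197 205 213 219 219
 220 219 219 219 219]
0.06 [155 155 155 155 155 156 156 156 156 155 156 159 163 169 176 182 183 183
 182 182 183 183 183 183 183 183 183 182 183 183 185 191 197 204 213 220
 220 221 220 219 217]
```

send_rows:
  commands:
    - [0.2,[0.02,-0.1,0.12],[0,0,0.004]]
    - [0.2,[0.025,-0.19,0.02],[0,0,0.004]]
    - [0.2,[0.025,-0.19,0],[0,0,0.004]]
    - [0.2,[0.025,-0.19,0],[0,0,0.004]]
    - [0.2,[0.025,-0.19,0],[0,0,0.004]]
    - [0.2,[0.025,-0.19,0],[0,0,0.004]]
    - [0.2,[0.025,-0.19,0],[0,0,0.004]]
    - [0.2,[0.025,-0.19,0],[0,0,0.004]]
    - [0.2,[0.025,-0.19,0],[0,0,0.004]]
    - [0.2,[0.025,-0.19,0],[0,0,0.004]]
    - [0.2,[0.025,-0.19,0],[0,0,0.004]]
    - [0.2,[0.025,-0.19,0],[0,0,0.004]]

```text
clock: 14.85
tool_pos: [0.5154, -0.2861, 0.1998]
orientation: [179.5, 0.8, -152.6]
force: [0.6, 1.2, 1.2]
opening: 0.0698
```

send_rows:
  commands:
    - [0,[0.015,-0.15,-0.1],[0,0,-0.003]]
    - [0,[0.013,-0.12,-0.1],[0,0,-0.002]]
    - [0,[0,0,-0.06],[0,0,0]]
    - [0,[0,0,0],[0,0,0]]
    - [0,[0,0,0],[0,0,0]]

```text
clock: 15.35
tool_pos: [0.5237, -0.3621, 0.1313]
orientation: [179.6, 0.7, -154.8]
force: [0.5, 1.2, 0.2]
opening: 0.0876
```

```bash
cat > to.py <<'E'
from h import *
import sys
x,y,z,yaw,tilt=map(float,sys.argv[1:6]) # tilt deg about n (own x of stand)
n=np.array([.9888,.1495,0])
o=sensors.get_obs()
Rn=Ro.from_euler('xyz',o["orientation"],degrees=True)
Rt=Ro.from_rotvec(n*np.radians(tilt))*Ro.from_euler('xyz',[180,0,yaw],degrees=True)
rv=np.degrees((Rt*Rn.inv()).as_rotvec())/360
print(o["clock"],o["tool_pos"].round(4),o["orientation"].round(2),o["force"].round(2),o["opening"])
print("shift",((np.array([x,y,z])-o["tool_pos"])/.25).round(4),"turn",rv.round(4))
E
python3 to.py .5228 -.363 .032 -154.7 0
python3 - <<'E'
from h import *
for k in("top","side"):
  s=cam(k);np.savez(f"{k}_e.npz",**s)
  c=s["color"][200:300,440:560] if k=="top" else s["color"][140:240,300:420]
  cv2.imwrite(f"pics/{k}e.png",cv2.resize(c,None,fx=6,fy=6,interpolation=cv2.INTER_CUBIC))
E
```

```text
15.35 [ 0.5237 -0.3621  0.1313] [ 179.59    0.7  -154.83] [0.52 1.18 0.24] 0.08761938943944687
shift [-0.0036 -0.0037 -0.397 ] turn [-0.0019  0.0013  0.0003]
```

View pics/sidee.png

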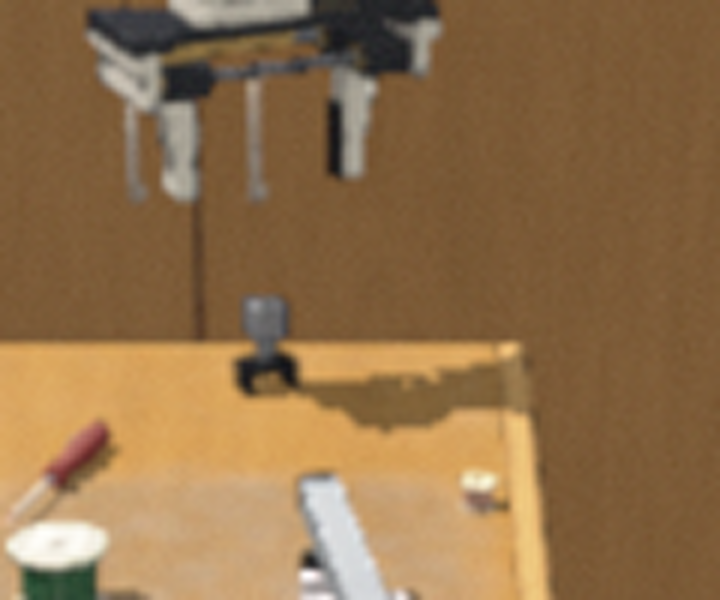

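Fingers straddle the marker (head at crop (266,318), fingers at 182 and 350). I'll descend now.

send_rows:
  commands:
    - [0,[-0.003,-0.003,-0.13],[-0.002,0.001,0]]
    - [0,[0,0,-0.13],[0,0,0]]
    - [0,[0,0,-0.09],[0,0,0]]
    - [0,[0,0,-0.03],[0,0,0]]
    - [0,[0,0,0],[0,0,0]]

```text
clock: 15.95
tool_pos: [0.5295, -0.3601, 0.0435]
orientation: [-179.2, 0.7, -154.4]
force: [-0.5, -0.1, 0.4]
opening: 0.0875
```

```bash
python3 to.py .5228 -.363 .032 -154.7 0
```

```text
15.95 [ 0.5295 -0.3601  0.0435] [-179.23    0.68 -154.36] [-0.5  -0.1   0.45] 0.08748591828755553
shift [-0.0267 -0.0115 -0.0459] turn [ 0.0011  0.0026 -0.0009]
```

send_rows:
  commands:
    - [0,[-0.026,-0.012,-0.02],[0.001,0.0026,-0.001]]
    - [0,[0,0,-0.02],[0,0,0]]
    - [0,[0,0,0],[0,0,0]]

```text
clock: 16.25
tool_pos: [0.525, -0.3636, 0.037]
orientation: [-179.8, 0.2, -154.7]
force: [0.1, -0.1, -0.7]
opening: 0.0875
```

```bash
python3 to.py .5228 -.363 .032 -154.7 0
```

```text
16.25 [ 0.525  -0.3636  0.037 ] [-1.7977e+02  1.5000e-01 -1.5466e+02] [ 0.14 -0.13 -0.68] 0.08749230217571194
shift [-0.0089  0.0026 -0.0199] turn [ 0.0004  0.0006 -0.0001]
```

send_rows:
  commands:
    - [0,[-0.01,0.003,-0.02],[0,0.0005,0]]
    - [0,[0,0,0],[0,0,0]]

```text
clock: 16.45
tool_pos: [0.5229, -0.3633, 0.0327]
orientation: [-179.8, 0.1, -154.7]
force: [0.5, 1.6, -0.4]
opening: 0.0874
```

```bash
python3 to.py .5228 -.363 .032 -154.7 0
```

```text
16.45 [ 0.5229 -0.3633  0.0327] [-1.7978e+02  5.0000e-02 -1.5468e+02] [ 0.53  1.58 -0.36] 0.08744031349970917
shift [-0.0004  0.001  -0.0029] turn [ 0.0005  0.0004 -0.0001]
```

send_rows:
  commands:
    - [1,[0,0,0],[0,0,0]]
    - [1,[0,0,0],[0,0,0]]
    - [1,[0,0,0],[0,0,0]]
    - [1,[0,0,0],[0,0,0]]
    - [1,[0,0,0],[0,0,0]]
    - [1,[0,0,0],[0,0,0]]
    - [1,[0,0,0],[0,0,0]]
    - [1,[0,0,0],[0,0,0]]

```text
clock: 17.25
tool_pos: [0.5231, -0.3635, 0.0333]
orientation: [-179.7, 0.1, -154.7]
force: [0.2, -0.0, -0.8]
opening: 0.0291
```

```bash
python3 to.py .5228 -.363 .15 -154.7 0
```

```text
17.25 [ 0.5231 -0.3635  0.0333] [-1.7974e+02  8.0000e-02 -1.5468e+02] [ 0.15 -0.02 -0.8 ] 0.029117354249476125
shift [-0.0014  0.0021  0.4669] turn [ 0.0006  0.0005 -0.0001]
```

send_rows:
  commands:
    - [1,[0,0,0],[0,0,0]]
    - [1,[0,0,0],[0,0,0]]
    - [1,[0,0,0],[0,0,0]]
    - [1,[0,0,0],[0,0,0]]

```text
clock: 17.65
tool_pos: [0.5232, -0.3635, 0.0332]
orientation: [-179.7, 0.1, -154.7]
force: [-0.3, -0.5, 0.3]
opening: 0.0216
```

send_rows:
  commands:
    - [1,[0,0,0.08],[0,0,0]]
    - [1,[0,0,0.17],[0,0,0]]
    - [1,[0,0.02,0.17],[0,0,0]]
    - [1,[-0.01,0.1,0.1],[0,0,-0.005]]
    - [1,[-0.024,0.17,0],[0,0,-0.005]]
    - [1,[-0.024,0.18,0],[0,0,-0.006]]
    - [1,[-0.024,0.18,0],[0,0,-0.006]]
    - [1,[-0.024,0.18,0],[0,0,-0.006]]
    - [1,[-0.024,0.18,0],[0,0,-0.006]]
    - [1,[-0.024,0.18,0],[0,0,-0.006]]
    - [1,[-0.024,0.18,0],[0,0,-0.006]]
    - [1,[0,0,0],[0,0,0]]

```text
clock: 18.85
tool_pos: [0.4733, -0.0095, 0.1668]
orientation: [180.0, 0.2, -172.2]
force: [0.5, -0.6, -0.6]
opening: 0.0216
```

```bash
python3 to.py .4687 .0428 .15 -171.4 5
```

```text
18.85 [ 0.4733 -0.0095  0.1668] [ 179.98    0.22 -172.2 ] [ 0.55 -0.62 -0.63] 0.021648565714981218
shift [-0.0183  0.209  -0.0674] turn [0.0136 0.0026 0.0022]
```

send_rows:
  commands:
    - [1,[-0.009,0.1,-0.02],[0.007,0.0013,0.001]]
    - [1,[-0.009,0.1,-0.02],[0.007,0.0013,0.001]]
    - [1,[0,0,0],[0,0,0]]
    - [1,[0,0,0],[0,0,0]]

```text
clock: 19.25
tool_pos: [0.4677, 0.0437, 0.1571]
orientation: [174.7, 0.1, -171.1]
force: [-0.3, -0.4, -2.4]
opening: 0.0219
```

```bash
python3 to.py .4687 .0428 .15 -171.4 5;  python3 - <<'E'
from h import *
for k in("top","side"):
  s=cam(k);np.savez(f"{k}_f.npz",**s)
  c=s["color"][200:310,260:400] if k=="top" else s["color"][170:280,300:420]
  cv2.imwrite(f"pics/{k}f.png",cv2.resize(c,None,fx=5.4,fy=5.4,interpolation=cv2.INTER_CUBIC))
E
```

```text
19.25 [0.4677 0.0437 0.1571] [ 1.7470e+02  5.0000e-02 -1.7114e+02] [-0.3  -0.4  -2.45] 0.021865771196503996
shift [ 0.0038 -0.0035 -0.0284] turn [-0.0008  0.     -0.0007]
```

View pics/sidef.png

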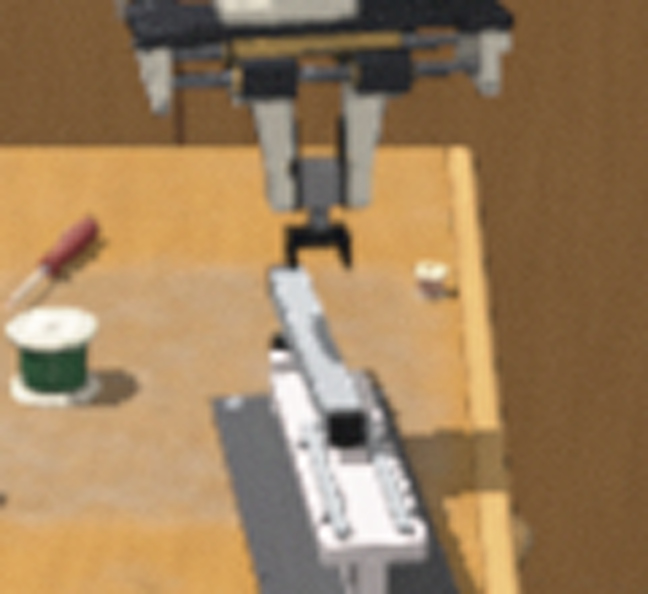

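View pics/topf.png

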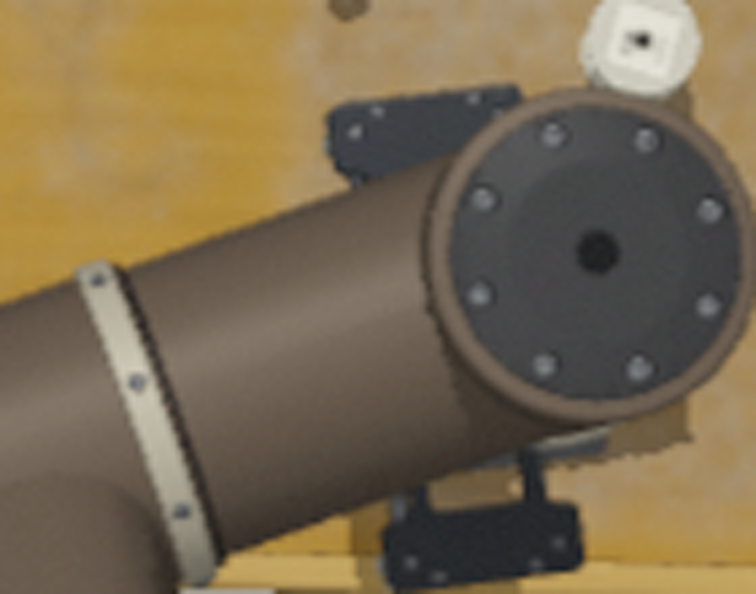

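Run:
```python
from h import *
s=np.load("side_f.npz");c=s["color"]
tcp=np.array([.4677,.0437,.1571]);Rt=Ro.from_euler('xyz',[174.7,.05,-171.14],degrees=True).as_matrix()
X,Y,Z=Rt.T; print("toolx",X,"z",Z)
C=lambda x,y:(300+(x+.5)/5.4-.5,170+(y+.5)/5.4-.5)
for nm,h in(("roofcentre",.021-.004),("headmid",-.013),("feet",.033)):
    p=tcp+Z*h; print(nm,p,proj(s,p), "crop",((proj(s,p)-[300,170])*5.4).round(1))
P=cloud(s)
d=np.array([-.1495,.9888,0]);n=np.array([.9888,.1495,0])
u0,v0=proj(s,tcp+Z*-.013); u0=int(u0);v0=int(v0)
k=P[v0-2:v0+4,u0-2:u0+3].reshape(-1,3); q=k-(tcp+Z*-.013); print("head face along d,n,z",np.median(q@d),np.median(q@n),np.median(q[:,2]),np.std(q@d))
# head colour profile row, saddle row
for v in(v0,v0+1,v0+2): print(c[v,u0-10:u0+11].mean(1).astype(int),u0-10)
ur,vr=proj(s,tcp+Z*.017)
for v in(int(vr),int(vr)+1): print(c[v,int(ur)-10:int(ur)+12].mean(1).astype(int),int(ur)-10,ur,vr)
# bar edges in side image at t
e=np.array([.4663,.0474,0])
s2=np.load("side_d.npz")
g=s["color"].mean(2).astype(np.float32)
for t in(-.06,-.03,0,.03,.06):
    w=np.arange(-.018,.0181,.001)
    px=np.array([proj(s,e+d*t+n*x+[0,0,.08+.087*t]) for x in w],np.float32)
    print(t,cv2.remap(g,px[:,0][None],px[:,1][None],cv2.INTER_LINEAR)[0].astype(int))
```

```text
toolx [-9.88067257e-01 -1.54020564e-01 -8.72664515e-04] z [-0.01336841  0.09140222 -0.99572432]
roofcentre [0.46747274 0.04525384 0.14017269] [358.78230471 213.77909535] crop [317.4 236.4]
headmid [0.46787379 0.04251177 0.17004442] [358.64256437 203.79569544] crop [316.7 182.5]
feet [0.46725884 0.04671627 0.1242411 ] [358.85605977 219.04834129] crop [317.8 264.9]
head face along d,n,z 0.007588341016703287 0.0030982311349184305 0.003543161677048212 0.0029433120479056313
[150 133 147 158 160 146  92  65  92 103 103 103 100 102  88  61 103 148
 161 160 159] 348
[151 131 142 159 163 160 110  64  93 102  99  99 102 100  86  60 106 150
 160 161 160] 348
[149 134 146 161 162 160 109  65  90 101 103 100 101 101  84  63 106 149
 160 159 159] 348
[154 155 156 155 113  56  28  25  25  30  34  33  29  26  19  24  68 132
 155 155 156 157] 348 358.78230471381215 213.77909534688152
[154 153 155 155 113  53  23  20  24  26  29  25  27  33  25  24  44 127
 155 153 156 156] 348 358.78230471381215 213.77909534688152
-0.06 [151 151 150 150 150 151 153 155 164 175 184 196 207 218 217 217 217 217
 217 217 217 217 216 217 218 219 215 210 205 195 183 172 162 155 148 147
 148]
-0.03 [155 156 157 157 157 158 157 156 155 151 145 139 135 132 128 133 140 148
 160 175 189 199 207 214 217 217 218 215 210 205 195 181 167 160 153 147
 148]
0 [155 156 156 157 157 157 156 156 153 151 147 141 135 130 127 124 126 135
 145 157 173 188 199 206 212 215 216 217 214 206 198 185 167 149 135 124
 112]
0.03 [157 158 159 159 159 159 158 157 156 156 156 156 156 155 155 161 168 174
 184 193 202 206 209 212 212 212 212 209 206 200 189 177 167 157 147 143
 144]
0.06 [114 122 134 146 157 162 163 163 169 176 184 196 207 219 216 213 211 211
 212 212 212 213 213 212 212 212 214 215 209 201 192 176 157 143 158 174
 191]
```

send_rows:
  commands:
    - [1,[0.007,-0.013,-0.07],[-0.0008,0,-0.0007]]
    - [1,[0,0,-0.07],[0,0,0]]
    - [1,[0,0,0],[0,0,0]]

```text
clock: 19.65
tool_pos: [0.47, 0.0377, 0.1221]
orientation: [175.1, 0.1, -171.6]
force: [0.0, -0.4, -1.0]
opening: 0.022
```

```bash
python3 to.py .4694 .0403 .122 -171.4 5
```

```text
19.65 [0.47   0.0377 0.1221] [ 1.7510e+02  1.1000e-01 -1.7156e+02] [ 0.04 -0.4  -0.99] 0.02197665701538603
shift [-0.0026  0.0106 -0.0004] turn [0.0002 0.0003 0.0004]
```

send_rows:
  commands:
    - [1,[-0.0025,0.01,0],[0,0.0003,0.0004]]
    - [1,[0,0,0],[0,0,0]]

```text
clock: 19.85
tool_pos: [0.4698, 0.0393, 0.123]
orientation: [175.1, 0.0, -171.5]
force: [0.5, -0.4, -1.0]
opening: 0.0215
```

```bash
python3 to.py .4694 .0403 .122 -171.4 5;  python3 - <<'E'
from h import *
for k in("side",):
  s=cam(k);np.savez(f"{k}_g.npz",**s)
  c=s["color"][190:260,320:400]
  cv2.imwrite(f"pics/{k}g.png",cv2.resize(c,None,fx=8.5,fy=8.5,interpolation=cv2.INTER_CUBIC))
E
```

```text
19.85 [0.4698 0.0393 0.123 ] [ 175.14    0.   -171.46] [ 0.54 -0.39 -1.02] 0.021504156624267495
shift [-0.0014  0.004  -0.0041] turn [0.0004 0.0001 0.0002]
```

View pics/sideg.png

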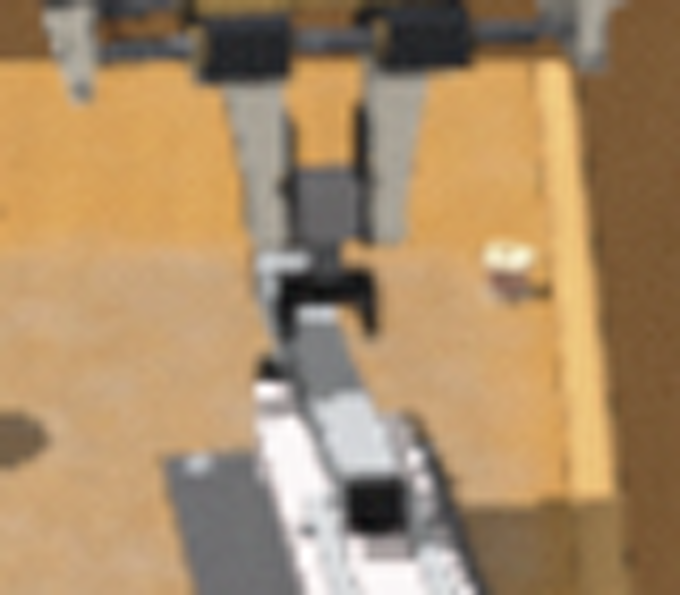

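Run:
```python
from h import *
s=np.load("side_g.npz");g=s["color"].mean(2).astype(int)
tcp=np.array([.4698,.0393,.123]);Z=Ro.from_euler('xyz',[175.14,0,-171.46],degrees=True).as_matrix()[:,2]
p=tcp+Z*.017;u,v=proj(s,p);print(u,v)
for r in range(int(v)-1,int(v)+7): print(r,g[r,348:372])
d=np.array([-.1495,.9888,0]);n=np.array([.9888,.1495,0]);e=np.array([.4663,.0474,0])
for t in(.03,.05,.07):
    w=np.arange(-.018,.0181,.001)
    px=np.array([proj(s,e+d*t+n*x+[0,0,.08+.087*t]) for x in w],np.float32)
    print(t,cv2.remap(g.astype(np.float32),px[:,0][None],px[:,1][None],cv2.INTER_LINEAR)[0].astype(int))
print(proj(s,e-d*.003+n*.002+[0,0,.08]),(p-e)@n)
```

```text
358.0738041591998 223.92361482560736
222 [151 136 141 164 123  72  65  54  44  54  58  55  45  34  33  65 132 159
 161 162 160 162 155 159]
223 [158 136 134 168 128  40  19  23  28  36  39  33  29  28  22  43 114 149
 159 159 160 156 156 155]
224 [160 141 138 157 115  34  22  25  25  14  21  21  26  26  31  38 101 144
 159 158 158 157 156 154]
225 [157 151 146 132  83  23  27  48  62  57  62  59  56  54  48  46 100 141
 157 160 157 155 154 152]
226 [158 160 154 131  77  29  60 142 173 175 183 160 131 101  62  42  99 142
 157 159 158 159 156 159]
227 [158 156 155 140  89  32  67 147 174 176 181 167 151 139  86  41 100 141
 154 155 156 157 159 158]
228 [159 157 154 149 105  50  65 112 129 130 133 133 147 154 112  55  97 142
 152 156 157 159 161 159]
229 [157 157 159 155 115  62  74 115 127 126 126 129 141 154 133 100 124 150
 158 155 156 158 159 159]
0.03 [158 159 160 161 160 160 160 160 160 164 168 174 181 188 195 197 198 198
 199 200 200 196 193 188 182 177 171 170 169 166 154 144 134 123 112 112
 121]
0.05 [119 124 130 137 146 154 162 165 169 174 179 184 191 200 208 212 212 212
 212 212 212 213 214 214 214 214 213 208 203 196 182 169 158 152 147 156
 174]
0.07 [ 93 101 118 134 145 154 163 164 164 166 175 184 194 204 213 217 215 214
 213 213 213 213 214 214 214 214 213 213 212 207 197 186 176 170 164 178
 198]
[358.36685531 232.59674428] 0.0022512985704598023
```

send_rows:
  commands:
    - [1,[-0.001,0.004,-0.025],[0.0004,0,0]]
    - [1,[-0.001,0.004,-0.025],[0,0,0]]
    - [1,[0,0.002,-0.02],[0,0,0]]
    - [1,[0,0,0],[0,0,0]]

```text
clock: 20.3
tool_pos: [0.4702, 0.0423, 0.1057]
orientation: [174.9, 0.2, -171.4]
force: [-0.2, 0.0, -0.3]
opening: 0.0218
```

```bash
python3 to.py .4691 .0422 .101 -171.4 5
```

```text
20.3 [0.4702 0.0423 0.1057] [ 174.95    0.21 -171.44] [-0.18  0.04 -0.25] 0.021762495276195767
shift [-0.0042 -0.0005 -0.0188] turn [-0.0002  0.0006  0.0001]
```

send_rows:
  commands:
    - [1,[-0.004,-0.002,-0.006],[0,0.0006,0]]
    - [1,[0,0,-0.008],[0,0,0]]
    - [1,[0,0,0],[0,0,0]]

```text
clock: 20.6
tool_pos: [0.469, 0.0419, 0.1017]
orientation: [174.9, -0.1, -171.4]
force: [0.2, -0.3, -0.5]
opening: 0.0218
```

```bash
python3 to.py .4691 .0422 .101 -171.4 5
```

```text
20.6 [0.469  0.0419 0.1017] [ 1.7493e+02 -5.0000e-02 -1.7142e+02] [ 0.17 -0.32 -0.51] 0.02178871208955424
shift [ 0.0004  0.0014 -0.0028] turn [-0.0002 -0.0002  0.    ]
```

send_rows:
  commands:
    - [1,[0,0.001,-0.004],[0,0,0]]
    - [1,[0,0,-0.002],[0,0,0]]
    - [1,[0,0,0],[0,0,0]]

```text
clock: 20.9
tool_pos: [0.4694, 0.0421, 0.1008]
orientation: [174.9, -0.0, -171.4]
force: [-1.5, 0.2, 3.2]
opening: 0.0221
```

```bash
python3 to.py .4691 .0422 .101 -171.4 5
python3 - <<'E'
from h import *
s=cam("side");np.savez("side_h.npz",**s)
cv2.imwrite("pics/sideh.png",cv2.resize(s["color"][190:260,320:400],None,fx=8.5,fy=8.5,interpolation=cv2.INTER_CUBIC))
E
```

```text
20.9 [0.4694 0.0421 0.1008] [ 1.7493e+02 -1.0000e-02 -1.7140e+02] [-1.54  0.25  3.17] 0.022109272194943425
shift [-0.0012  0.0003  0.0009] turn [-0.0002 -0.      0.    ]
```

View pics/sideh.png

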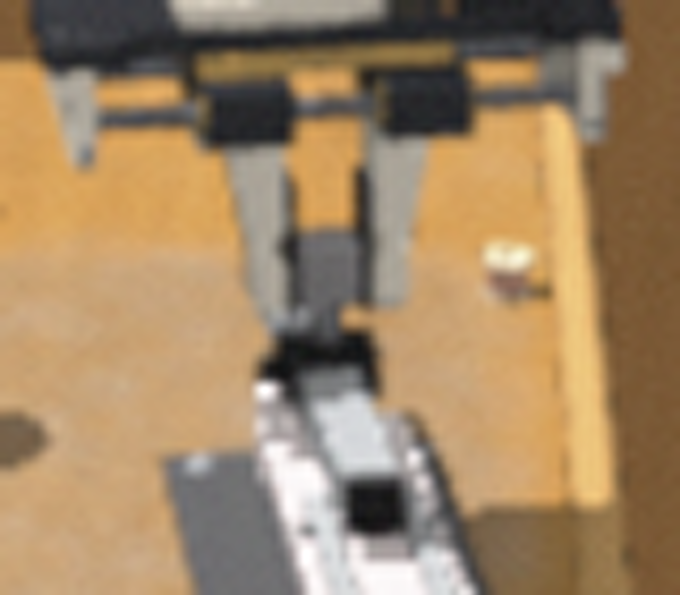

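send_rows:
  commands:
    - [1,[0,0.0004,-0.005],[0,0,0]]
    - [1,[0,0.0004,-0.005],[0,0,0]]
    - [1,[0,0,0],[0,0,0]]

```text
clock: 21.25
tool_pos: [0.4694, 0.0424, 0.0988]
orientation: [174.9, 0.0, -171.4]
force: [-3.5, 0.7, 5.1]
opening: 0.0217
```

```bash
python3 to.py .4691 .0426 .096 -171.4 5
```

```text
21.25 [0.4694 0.0424 0.0988] [ 1.7493e+02  2.0000e-02 -1.7139e+02] [-3.45  0.69  5.09] 0.02165431194723544
shift [-0.0012  0.001  -0.0112] turn [-0.0002  0.     -0.    ]
```

send_rows:
  commands:
    - [1,[-0.004,0.0004,-0.003],[0,0,0]]
    - [1,[-0.002,0,-0.003],[0,0,0]]
    - [1,[0,0,0],[0,0,0]]

```text
clock: 21.55
tool_pos: [0.4694, 0.0424, 0.0983]
orientation: [175.0, 0.2, -171.3]
force: [-3.2, -0.5, 5.7]
opening: 0.0221
```

```bash
python3 to.py .4691 .0426 .096 -171.4 5; python3 -c "
from h import *
print(sensors.get_obs()['moment'])"
```

```text
21.55 [0.4694 0.0424 0.0983] [ 174.96    0.19 -171.34] [-3.17 -0.52  5.69] 0.022098758071208372
shift [-0.001   0.0007 -0.0092] turn [-0.0002  0.0005 -0.0002]
[-0.18146419  1.18621521  0.09078781]
```

send_rows:
  commands:
    - [1,[0,-0.0004,0.006],[0,0,0]]
    - [1,[0,-0.0004,0.005],[0,0,0]]
    - [1,[0,0,0],[0,0,0]]

```text
clock: 21.85
tool_pos: [0.4694, 0.0422, 0.101]
orientation: [175.0, 0.2, -171.3]
force: [0.3, -1.0, -0.6]
opening: 0.0216
```

```bash
python3 to.py .4691 .0422 .101 -171.4 5
python3 - <<'E'
from h import *
print(sensors.get_obs()['moment'])
s=cam("side");np.savez("side_i.npz",**s)
cv2.imwrite("pics/sidei.png",cv2.resize(s["color"][190:260,320:400],None,fx=8.5,fy=8.5,interpolation=cv2.INTER_CUBIC))
for k in "ghi":
  g=np.load(f"side_{k}.npz")["color"].mean(2).astype(int)
  for v in (238,242,250): print(k,v,g[v,350:375])
E
```

```text
21.85 [0.4694 0.0422 0.101 ] [ 174.96    0.21 -171.35] [ 0.35 -1.   -0.61] 0.02156832175022185
shift [-0.0012  0.     -0.0002] turn [-0.0002  0.0006 -0.0001]
[-0.28554025  0.02435303 -0.0112439 ]
g 238 [172 165 158 161 160 121 139 191 212 214 213 213 213 205 172 167 161 138
 133 148 163 164 162 160 158]
g 242 [174 240 250 248 248 248 223 163 179 210 214 215 214 213 216 196 169 160
 155 108 106 145 162 161 161]
g 250 [113 112 142 220 246 229 220 225 212 193 123  42  23  29  27  29  29  61
 114 152 140  98  73  77  91]
h 238 [173 163 155 151 132 106 140 194 215 214 215 215 215 206 172 168 165 140
 130 150 165 163 163 160 158]
h 242 [171 225 236 230 195 160 151 147 185 211 217 216 216 215 215 190 165 162
 151 109 108 146 163 165 161]
h 250 [111 111 144 223 247 230 222 224 214 189 128  40  25  27  25  26  26  60
 114 151 141 101  76  79 114]
i 238 [174 166 156 151 138 111 137 195 213 215 215 215 214 205 174 168 164 139
 131 151 164 164 164 161 159]
i 242 [175 240 244 231 196 160 150 146 183 211 216 214 213 214 216 199 169 160
 155 112 106 146 163 164 161]
i 250 [112 112 143 219 246 232 222 223 213 190 124  43  21  29  30  27  30  58
 116 151 141 101  72  79 112]
```

View pics/sidei.png

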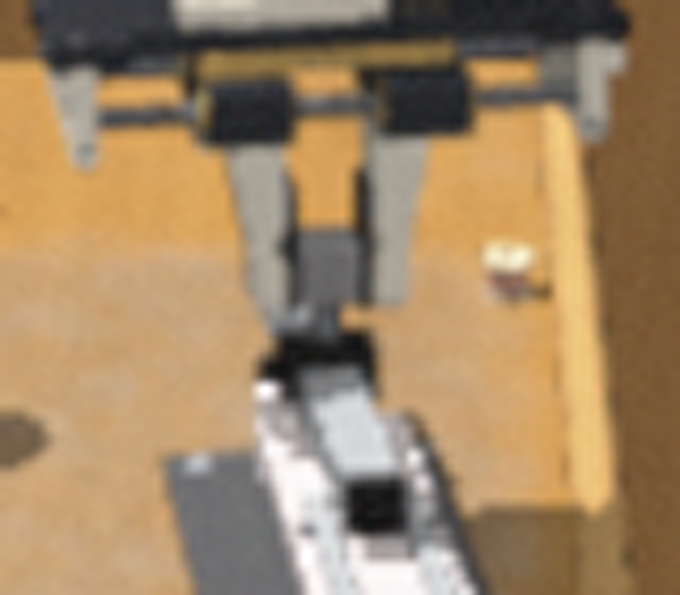

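send_rows:
  commands:
    - [0.4,[0,0,0],[0,0,0]]
    - [0.4,[0,0,0],[0,0,0]]
    - [0.4,[0,0,0],[0,0,0]]
    - [0.4,[0,0,0],[0,0,0]]
    - [0.4,[0,0,0],[0,0,0]]

```text
clock: 22.4
tool_pos: [0.4694, 0.0422, 0.1003]
orientation: [175.0, 0.2, -171.4]
force: [0.2, 0.1, -0.2]
opening: 0.0514
```

```bash
python3 to.py .4691 .0422 .17 -171.4 5
python3 - <<'E'
from h import *
s=cam("side");np.savez("side_j.npz",**s)
cv2.imwrite("pics/sidej.png",cv2.resize(s["color"][190:260,320:400],None,fx=8.5,fy=8.5,interpolation=cv2.INTER_CUBIC))
E
```

```text
22.4 [0.4694 0.0422 0.1003] [ 174.96    0.18 -171.35] [ 0.22  0.06 -0.16] 0.051385483038365244
shift [-1.300e-03 -2.000e-04  2.786e-01] turn [-0.0002  0.0005 -0.0001]
```

View pics/sidej.png

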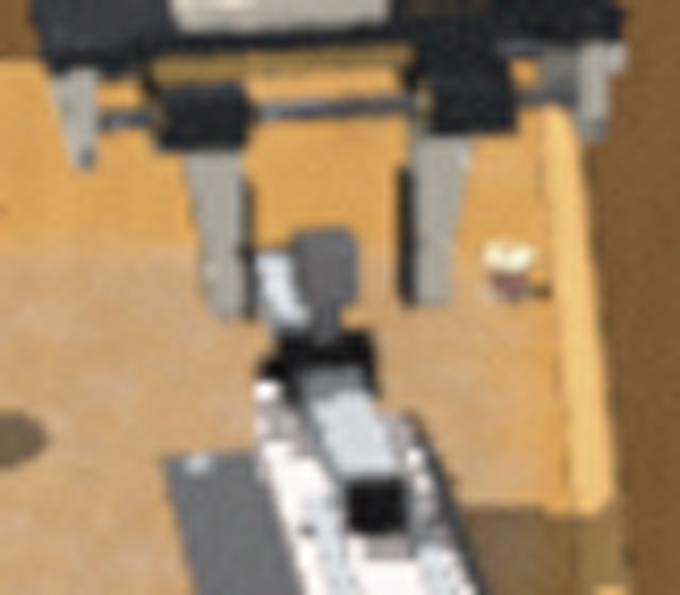

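send_rows:
  commands:
    - [0.4,[0.001,-0.006,0.07],[0,0,0]]
    - [0.4,[0.001,-0.01,0.12],[0,0,0]]
    - [1,[0,0,0.12],[0,0,0]]
    - [1,[0,0.1,0.06],[-0.003,0,0]]
    - [1,[-0.01,0.18,0],[-0.003,0,0]]
    - [1,[-0.03,0.18,0],[-0.003,0,0]]
    - [1,[-0.03,0.18,0],[-0.003,0,0]]
    - [1,[-0.03,0.18,0],[0,0,0]]
    - [1,[-0.03,0.1,0],[0,0,0]]

```text
clock: 23.35
tool_pos: [0.4356, 0.2732, 0.1979]
orientation: [179.3, -0.3, -171.8]
force: [1.0, -0.4, -0.3]
opening: 0.0031
```

```bash
python3 to.py .4691 .0422 .17 -171.4 5
python3 - <<'E'
from h import *
s=cam("top");np.savez("top_k.npz",**s)
cv2.imwrite("pics/topk.png",cv2.resize(s["color"][230:310,270:390],None,fx=6.6,fy=6.6,interpolation=cv2.INTER_CUBIC))
P=cloud(s)
e=np.array([.4663,.0474]);d=np.array([-.1495,.9888]);n=np.array([.9888,.1495])
q=P[...,:2]-e;t=q@d;w=q@n;z=P[...,2]
m=(abs(w-.002)<.006)&(abs(t)<.14)&(z>.05)&(z<.16)
for a in np.arange(-.14,.13,.02):
    k=m&(t>=a)&(t<a+.02)
    if k.sum()>5: print(round(a+.01,2),k.sum(),np.median(z[k]).round(4))
k=m&(z>.125)&(z<.15); k=(abs(t)<.03)&(abs(w)<.03)&(z>.125)&(z<.15);print("head top",k.sum(),P[k].mean(0),t[k].mean(),w[k].mean())
E
```

```text
23.35 [0.4356 0.2732 0.1979] [ 179.29   -0.32 -171.84] [ 0.96 -0.36 -0.29] 0.003123345452383312
shift [ 0.1341 -0.9239 -0.1118] turn [0.0119 0.0009 0.0012]
-0.13 20 0.0687
-0.11 39 0.0713
-0.09 39 0.073
-0.07 41 0.0749
-0.05 42 0.076
-0.03 36 0.0781
-0.01 43 0.1255
0.01 45 0.0848
0.03 41 0.0827
0.05 40 0.0841
0.07 41 0.0862
0.09 40 0.0881
0.11 34 0.0784
0.13 39 0.06
head top 43 [0.46853534 0.0391075  0.12706542] -0.00853380489444431 0.0009705774301609352
```

View pics/topk.png

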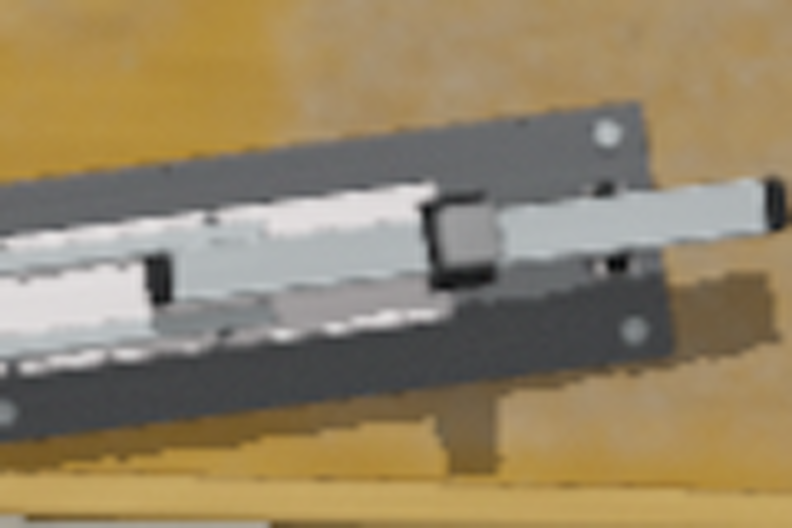

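The marker sits squarely astride: head at (470,237), saddle tail edge from (424,203) to (434,288), deck edge from (436,183) to (450,310). I'll check where it is along the bar.

Run:
```python
from h import *
s=np.load("top_k.npz")
U=lambda x,y:(270+(x+.5)/6.6-.5,230+(y+.5)/6.6-.5)
e=np.array([.4663,.0474]);d=np.array([-.1495,.9888]);n=np.array([.9888,.1495])
f=lambda x,y,z:[round(float(v)*1e3,1) for v in ((plane(s,*U(x,y),z)[:2]-e)@d,(plane(s,*U(x,y),z)[:2]-e)@n)]
print("head",[f(*p,.1256) for p in((440,207),(494,201),(501,262),(447,269))])
print("roof tail",[f(*p,.0885) for p in((422,204),(433,289))])
print("roof nose",[f(*p,.087) for p in((495,283),(490,198))])
print("edge",[f(*p,.06) for p in((436,183),(451,312))])
print("tail",f(146,280,.091),"nose",f(788,202,.0685))
g=s["color"].mean(2).astype(np.float32)
def prof(w,z0,ts):
    px=np.array([proj(s,[*(e+d*x+n*w),z0]) for x in ts],np.float32)
    return cv2.remap(g,px[:,0][None],px[:,1][None],cv2.INTER_LINEAR)[0].astype(int)
ts=np.arange(-.028,.02,.001);print((ts*1e3).round().astype(int))
print("headplane",prof(.002,.1256,ts)); print("roofplane",prof(.002,.0885,ts)); print("edge",prof(-.016,.06,ts),prof(.018,.06,ts))
```

```text
head [[1.0, 12.3], [-18.3, 12.0], [-18.0, -9.8], [1.3, -9.9]]
roof tail [[6.6, 16.4], [6.5, -14.9]]
roof nose [[-16.3, -15.4], [-18.4, 15.6]]
edge [[-0.1, 25.3], [0.4, -23.1]]
tail [109.9, 1.2] nose [-128.4, 1.6]
[-28 -27 -26 -25 -24 -23 -22 -21 -20 -19 -18 -17 -16 -15 -14 -13 -12 -11
 -10  -9  -8  -7  -6  -5  -4  -3  -2  -1   0   1   2   3   4   5   6   7
   8   9  10  11  12  13  14  15  16  17  18  19]
headplane [181 181 181 181 181 181 176 170 161 150 143 142 142 145 148 149 149 150
 150 150 151 151 152 152 152 154 155 151 146 136 119 102  80  60  67  85
 109 137 161 169 177 179 179 179 179 179 179 179]
roofplane [182 182 182 182 179 170 161 150 141 137 141 144 146 147 149 149 150 150
 149 150 151 151 152 152 153 153 152 146 139 122 104  85  64  56  86 118
 141 159 174 177 180 180 180 180 180 180 180 180]
edge [105 105 105 105 104 104 104 104 103 102 100  98  96  94  91  89  84  80
  78  76  76  79  81  84  86  87  91  94 105 118 126 127 127 126 125 126
 135 143 148 151 153 153 153 154 154 154 154 154] [104 104 105 105 105 104 104 105 106  99  93  86  78  70  69  67  65  62
  59  57  54  53  53  53  55  58  63  66  69  75  81  84  88  92 111 136
 158 182 203 210 217 220 220 220 220 220 220 220]
```

send_rows:
  commands:
    - [0.4,[0.027,-0.18,0],[0.003,0,0]]
    - [0.4,[0.027,-0.18,0],[0.003,0,0]]
    - [0.4,[0.027,-0.18,0],[0.003,0,0]]
    - [0.4,[0.027,-0.18,0],[0.003,0,0]]
    - [0.4,[0.027,-0.18,0],[0,0.0009,0.0012]]
    - [0.4,[0,0,0],[0,0,0]]
    - [0.4,[0,0,0],[0,0,0]]

```text
clock: 24.1
tool_pos: [0.4681, 0.0462, 0.1975]
orientation: [174.8, 0.1, -170.9]
force: [-0.0, -0.6, 0.4]
opening: 0.0504
```

```bash
python3 to.py .4702 .0378 .15 -171.4 5
```

```text
24.1 [0.4681 0.0462 0.1975] [ 1.7479e+02  1.4000e-01 -1.7088e+02] [-0.05 -0.6   0.43] 0.0504222485739769
shift [ 0.0086 -0.0334 -0.1901] turn [-0.0006  0.0003 -0.0015]
```

send_rows:
  commands:
    - [0.4,[0.008,-0.033,-0.09],[-0.0006,0.0003,-0.0015]]
    - [0.4,[0,0,-0.08],[0,0,0]]
    - [0.4,[0,0,0],[0,0,0]]

```text
clock: 24.4
tool_pos: [0.4706, 0.0392, 0.1548]
orientation: [175.0, 0.1, -171.4]
force: [-1.2, 0.3, 0.2]
opening: 0.0524
```

```bash
python3 to.py .4702 .0378 .15 -171.4 5
```

```text
24.4 [0.4706 0.0392 0.1548] [ 1.7496e+02  1.5000e-01 -1.7138e+02] [-1.19  0.35  0.2 ] 0.052397424526636406
shift [-0.0016 -0.0055 -0.0193] turn [-0.0002  0.0004 -0.    ]
```

send_rows:
  commands:
    - [0.4,[-0.002,0.004,-0.08],[0,0.0004,0]]
    - [0.4,[-0.002,0.004,-0.07],[0,0,0]]
    - [0.4,[-0.001,0.004,-0.04],[0,0,0]]
    - [0.4,[0,0,0],[0,0,0]]

```text
clock: 24.8
tool_pos: [0.4708, 0.046, 0.1088]
orientation: [175.0, 0.2, -171.0]
force: [-0.0, 1.1, -0.0]
opening: 0.0528
```

```bash
python3 to.py .4694 .0422 .1015 -171.4 5
```

```text
24.8 [0.4708 0.046  0.1088] [ 1.7496e+02  1.7000e-01 -1.7104e+02] [-0.    1.06 -0.03] 0.05281062416552515
shift [-0.0055 -0.0152 -0.0294] turn [-0.0002  0.0005 -0.001 ]
```

send_rows:
  commands:
    - [0.4,[-0.005,-0.015,-0.015],[0,0.0005,-0.001]]
    - [0.4,[0,0,-0.01],[0,0,0]]
    - [0.4,[0,0,0],[0,0,0]]

```text
clock: 25.1
tool_pos: [0.4708, 0.0431, 0.1043]
orientation: [174.9, 0.1, -171.3]
force: [-0.6, -0.7, -0.0]
opening: 0.0529
```

```bash
python3 to.py .4694 .0422 .1015 -171.4 5
```

```text
25.1 [0.4708 0.0431 0.1043] [ 1.7491e+02  1.4000e-01 -1.7131e+02] [-0.6  -0.68 -0.02] 0.05287433122591307
shift [-0.0054 -0.0038 -0.0112] turn [-0.0003  0.0003 -0.0002]
```

send_rows:
  commands:
    - [0.4,[-0.007,-0.002,-0.008],[0,0.0003,0]]
    - [0.4,[0,0,0],[0,0,0]]

```text
clock: 25.3
tool_pos: [0.4693, 0.0426, 0.103]
orientation: [174.9, 0.1, -171.3]
force: [-0.9, 0.3, -0.7]
opening: 0.0522
```

```bash
python3 to.py .4694 .0422 .1015 -171.4 5
```

```text
25.3 [0.4693 0.0426 0.103 ] [ 1.7488e+02  1.0000e-01 -1.7133e+02] [-0.93  0.28 -0.68] 0.05223211506543563
shift [ 0.0002 -0.0016 -0.0058] turn [-0.0004  0.0002 -0.0002]
```

Good, now close and look at the state.

send_rows:
  commands:
    - [1,[0,0,0],[0,0,0]]
    - [1,[0,0,0],[0,0,0]]
    - [1,[0,0,0],[0,0,0]]
    - [1,[0,0,0],[0,0,0]]
    - [1,[0,0,0],[0,0,0]]
    - [1,[0,0,0],[0,0,0]]
    - [1,[0,0,0],[0,0,0]]

```text
clock: 26.0
tool_pos: [0.4696, 0.0425, 0.1034]
orientation: [174.9, 0.1, -171.3]
force: [-0.1, 0.3, 0.4]
opening: 0.0216
```

```bash
python3 to.py .4693 .0440 .105 -171.4 5
```

```text
26.0 [0.4696 0.0425 0.1034] [ 1.7487e+02  1.5000e-01 -1.7134e+02] [-0.11  0.33  0.43] 0.02160780450358405
shift [-0.0012  0.006   0.0063] turn [-0.0004  0.0004 -0.0002]
```

send_rows:
  commands:
    - [1,[0,0,0.008],[0,0,0]]
    - [1,[-0.001,0.006,0],[0,0,0]]
    - [1,[0,0,0],[0,0,0]]

```text
clock: 26.3
tool_pos: [0.4691, 0.0441, 0.1054]
orientation: [174.9, 0.1, -171.4]
force: [-0.2, -0.2, -0.7]
opening: 0.0217
```

```bash
python3 to.py .4694 .0441 .1034 -171.4 5
```

```text
26.3 [0.4691 0.0441 0.1054] [ 1.7487e+02  1.2000e-01 -1.7136e+02] [-0.15 -0.18 -0.72] 0.021707557900843142
shift [ 0.0011  0.0001 -0.0081] turn [-0.0004  0.0003 -0.0001]
```

send_rows:
  commands:
    - [1,[0.001,0,-0.005],[0,0,0]]
    - [1,[0,0,-0.003],[0,0,0]]
    - [1,[0,0,0],[0,0,0]]

```text
clock: 26.6
tool_pos: [0.4695, 0.0442, 0.1035]
orientation: [174.9, 0.1, -171.3]
force: [-0.6, 0.2, 3.2]
opening: 0.0217
```

```bash
python3 to.py .4694 .0441 .1034 -171.4 5
```

```text
26.6 [0.4695 0.0442 0.1035] [ 1.7488e+02  1.4000e-01 -1.7133e+02] [-0.63  0.19  3.23] 0.02167144301010608
shift [-0.0005 -0.0003 -0.0005] turn [-0.0004  0.0003 -0.0002]
```

send_rows:
  commands:
    - [0.4,[0,0,0.001],[0,0,0]]
    - [0.4,[0,0,0],[0,0,0]]
    - [0.4,[0,0,0],[0,0,0]]
    - [0.4,[0,0,0],[0,0,0]]
    - [0.4,[0,0,0],[0,0,0]]
    - [0.4,[0.001,-0.006,0.07],[0,0,0]]
    - [0.4,[0.002,-0.012,0.1],[0,0,0]]
    - [0.4,[0,0,0],[0,0,0]]

```text
clock: 27.4
tool_pos: [0.4698, 0.0393, 0.1468]
orientation: [174.9, 0.0, -171.3]
force: [1.7, 0.2, -0.1]
opening: 0.0527
```

```bash
python3 to.py .4700 .0405 .14 -171.4 5
python3 - <<'E'
from h import *
s=cam("side");np.savez("side_l.npz",**s)
cv2.imwrite("pics/sidel.png",cv2.resize(s["color"][190:260,320:400],None,fx=8.5,fy=8.5,interpolation=cv2.INTER_CUBIC))
E
```

```text
27.4 [0.4698 0.0393 0.1468] [ 1.7492e+02  2.0000e-02 -1.7133e+02] [ 1.72  0.19 -0.12] 0.05274192689631671
shift [ 0.0007  0.0049 -0.0272] turn [-0.0002  0.     -0.0002]
```

View pics/sidel.png

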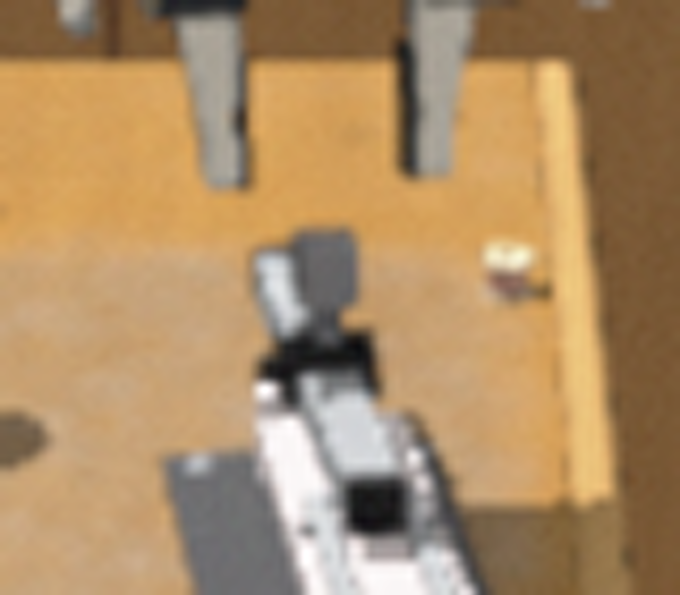

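send_rows:
  commands:
    - [1,[0.001,0.004,0],[0,0,0]]
    - [1,[0,0,0],[0,0,0]]
    - [1,[0,0,0],[0,0,0]]
    - [1,[0,0,0],[0,0,0]]
    - [1,[0,0,0],[0,0,0]]
    - [1,[0,0,0],[0,0,0]]
    - [1,[0,0,0],[0,0,0]]
    - [1,[0,0,0],[0,0,0]]
    - [1,[0,0,-0.03],[0,0,0]]
    - [1,[0,0.002,-0.025],[0,0,0]]
    - [1,[0,0,0],[0,0,0]]

```text
clock: 28.55
tool_pos: [0.4674, 0.0406, 0.1276]
orientation: [174.9, -0.3, -171.4]
force: [-0.7, 0.7, -0.2]
opening: 0.0006
```

```bash
python3 to.py .4700 .0410 .128 -171.4 5
python3 - <<'E'
from h import *
s=cam("side");np.savez("side_m.npz",**s)
cv2.imwrite("pics/sidem.png",cv2.resize(s["color"][190:260,320:400],None,fx=8.5,fy=8.5,interpolation=cv2.INTER_CUBIC))
E
```

```text
28.55 [0.4674 0.0406 0.1276] [ 174.93   -0.34 -171.38] [-0.65  0.68 -0.18] 0.0006099665015704001
shift [0.0103 0.0015 0.0016] turn [-0.0001 -0.001  -0.    ]
```

View pics/sidem.png

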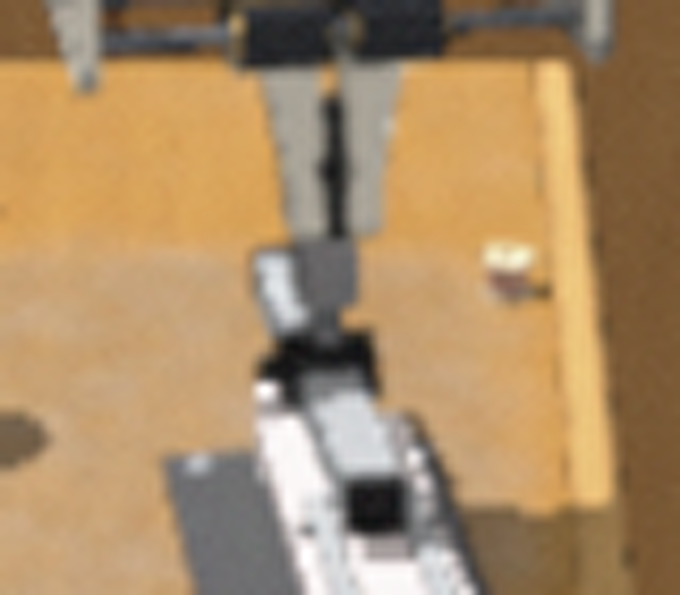

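send_rows:
  commands:
    - [1,[0.01,0.001,0],[0,-0.001,0]]
    - [1,[0,0,0],[0,0,0]]

```text
clock: 28.8
tool_pos: [0.4703, 0.0409, 0.1278]
orientation: [175.0, 0.0, -171.4]
force: [-0.1, -0.4, 0.1]
opening: 0.0006
```

```bash
python3 to.py .4700 .0413 .1257 -171.4 5
```

```text
28.8 [0.4703 0.0409 0.1278] [ 1.7500e+02  4.0000e-02 -1.7137e+02] [-0.15 -0.37  0.13] 0.0006289952062394044
shift [-0.0013  0.0018 -0.0085] turn [-0.      0.0001 -0.0001]
```

send_rows:
  commands:
    - [1,[0,0.0004,-0.006],[0,0,0]]
    - [1,[0,0.0004,-0.005],[0,0,0]]
    - [1,[0,0.0004,-0.005],[0,0,0]]

```text
clock: 29.1
tool_pos: [0.4712, 0.0414, 0.1246]
orientation: [175.0, 0.2, -171.3]
force: [-0.3, -0.5, 3.9]
opening: 0.0004
```

```bash
python3 to.py .4700 .0416 .120 -171.4 5
```

```text
29.1 [0.4712 0.0414 0.1246] [ 1.7500e+02  1.7000e-01 -1.7135e+02] [-0.31 -0.51  3.93] 0.00037751858600596584
shift [-0.0049  0.001  -0.0184] turn [-0.0001  0.0005 -0.0001]
```

send_rows:
  commands:
    - [1,[-0.001,0.0003,-0.006],[0,0,0]]
    - [1,[-0.001,0.0003,-0.005],[0,0,0]]

```text
clock: 29.3
tool_pos: [0.4715, 0.0416, 0.1227]
orientation: [175.0, 0.3, -171.3]
force: [-1.6, -0.7, 6.7]
opening: 0.0004
```

```bash
python3 to.py .4712 .0416 .120 -171.4 5
```

```text
29.3 [0.4715 0.0416 0.1227] [ 175.01    0.27 -171.32] [-1.57 -0.74  6.67] 0.00041011125586845186
shift [-0.0012  0.0001 -0.0107] turn [-0.0001  0.0007 -0.0002]
```

send_rows:
  commands:
    - [1,[-0.004,0,-0.007],[0,0.0004,0]]
    - [1,[-0.003,0,-0.005],[0,0.0004,0]]

```text
clock: 29.5
tool_pos: [0.471, 0.0416, 0.121]
orientation: [175.0, 0.2, -171.3]
force: [-1.3, -0.9, 7.5]
opening: 0.0008
```

```bash
python3 to.py .4712 .0416 .120 -171.4 5
```

```text
29.5 [0.471  0.0416 0.121 ] [ 1.7498e+02  1.6000e-01 -1.7128e+02] [-1.31 -0.9   7.48] 0.0008016039485836785
shift [ 0.0006 -0.0002 -0.0041] turn [-0.0001  0.0004 -0.0003]
```

send_rows:
  commands:
    - [1,[-0.002,0,-0.007],[0,0.0003,0]]
    - [1,[-0.001,0,-0.004],[0,0,0]]

```text
clock: 29.7
tool_pos: [0.4719, 0.0418, 0.1201]
orientation: [175.0, 0.3, -171.2]
force: [-1.5, -0.5, 9.5]
opening: 0.0005
```

```bash
python3 to.py .4712 .0416 .120 -171.4 5
```

```text
29.7 [0.4719 0.0418 0.1201] [ 174.97    0.25 -171.22] [-1.55 -0.53  9.52] 0.0004861288256950428
shift [-0.0029 -0.001  -0.0003] turn [-0.0002  0.0007 -0.0005]
```

send_rows:
  commands:
    - [1,[0,0,-0.001],[0,0,0]]
    - [1,[0,0,0],[0,0,0]]

```text
clock: 29.9
tool_pos: [0.4728, 0.0419, 0.1214]
orientation: [175.0, 0.4, -171.2]
force: [-1.6, 0.2, 8.6]
opening: 0.0004
```

send_rows:
  commands:
    - [1,[0,0,-0.001],[0,0,0]]
    - [1,[0,0,-0.001],[0,0,0]]

```text
clock: 30.1
tool_pos: [0.4732, 0.0419, 0.1222]
orientation: [175.0, 0.5, -171.1]
force: [-1.8, -0.6, 6.7]
opening: 0.0005
```

send_rows:
  commands:
    - [1,[-0.004,0,-0.008],[0,0.0005,0]]
    - [1,[-0.004,0,-0.007],[0,0.0005,0]]
    - [1,[-0.003,0,-0.004],[0,0.0003,0]]

```text
clock: 30.4
tool_pos: [0.4717, 0.0419, 0.1199]
orientation: [174.9, 0.2, -171.1]
force: [-1.7, -1.0, 10.5]
opening: 0.0005
```

send_rows:
  commands:
    - [1,[-0.003,0,-0.003],[0,0.0003,0]]
    - [1,[-0.003,0,-0.003],[0,0.0003,0]]
    - [1,[-0.003,0,-0.003],[0,0.0003,0]]

```text
clock: 30.7
tool_pos: [0.4716, 0.0419, 0.1204]
orientation: [174.9, 0.2, -171.0]
force: [-1.3, -1.0, 10.4]
opening: 0.0002
```

send_rows:
  commands:
    - [1,[-0.002,0,-0.003],[0,0.0002,0]]
    - [1,[-0.002,0,-0.003],[0,0.0002,0]]
    - [1,[-0.002,0,-0.003],[0,0.0002,0]]

```text
clock: 31.0
tool_pos: [0.472, 0.0419, 0.1209]
orientation: [174.9, 0.2, -170.9]
force: [-1.6, -1.0, 8.9]
opening: 0.0004
```

The force sagged slightly, so I'll restore it and hold a little longer for margin.

send_rows:
  commands:
    - [1,[-0.003,0,-0.006],[0,0.0003,0]]
    - [1,[-0.003,0,-0.004],[0,0.0003,0]]
    - [1,[-0.003,0,-0.0035],[0,0.0002,0]]
    - [1,[-0.003,0,-0.0035],[0,0.0002,0]]

```text
clock: 31.4
tool_pos: [0.4716, 0.0419, 0.1203]
orientation: [174.9, 0.2, -170.8]
force: [-1.1, -0.9, 9.4]
opening: 0.0002
```

send_rows:
  commands:
    - [1,[-0.002,0,-0.0035],[0,0.0002,0]]
    - [1,[-0.002,0,-0.0035],[0,0.0002,0]]
    - [1,[-0.002,0,-0.0035],[0,0.0002,0]]
    - [1,[-0.002,0,-0.0035],[0,0.0002,0]]

```text
clock: 31.8
tool_pos: [0.4721, 0.0419, 0.1204]
orientation: [174.9, 0.3, -170.7]
force: [-1.6, -0.5, 8.9]
opening: 0.0005
```

send_rows:
  commands:
    - [1,[0,-0.001,0.015],[0,0,0]]
    - [1,[0,-0.002,0.03],[0,0,0]]
    - [1,[0,0,0.1],[0,0,0]]
    - [1,[0,0.03,0.15],[-0.003,0,0]]
    - [1,[-0.01,0.15,0.04],[-0.003,0,0]]
    - [1,[-0.03,0.18,0],[-0.003,0,0]]
    - [1,[-0.03,0.18,0],[-0.003,0,0]]
    - [1,[-0.03,0.18,0],[0,0,0]]
    - [1,[-0.03,0.15,0],[0,0,0]]
    - [1,[0,0,0],[0,0,0]]

```text
clock: 32.8
tool_pos: [0.4363, 0.2657, 0.2093]
orientation: [179.2, -0.4, -171.1]
force: [-0.4, -0.6, 0.1]
opening: 0.0002
```

Run:
```python
from h import *
for k in("top","side"):
  s=cam(k);np.savez(f"{k}_z.npz",**s)
  c=s["color"][230:310,270:390] if k=="top" else s["color"][190:300,300:420]
  cv2.imwrite(f"pics/{k}z.png",cv2.resize(c,None,fx=5.4 if k=="side" else 6.6,fy=5.4 if k=="side" else 6.6,interpolation=cv2.INTER_CUBIC))
  if k=="top": cv2.imwrite("pics/topfull.png",s["color"])
s=np.load("top_z.npz")
e=np.array([.4663,.0474]);d=np.array([-.1495,.9888]);n=np.array([.9888,.1495])
g=s["color"].mean(2).astype(np.float32)
def prof(w,z0,ts,sl=0):
    px=np.array([proj(s,[*(e+d*x+n*w),z0+sl*x]) for x in ts],np.float32)
    return cv2.remap(g,px[:,0][None],px[:,1][None],cv2.INTER_LINEAR)[0].astype(int)
ts=np.arange(-.028,.02,.001);print((ts*1e3).round().astype(int))
print("headplane",prof(.002,.1256,ts)); print("roofplane",prof(.002,.0885,ts))
for lo,hi in((.1,.12),(-.14,-.12)): print(lo,prof(.0,.0805,np.arange(lo,hi,.001),.09))
P=cloud(s);q=P[...,:2]-e;t=q@d;w=q@n;z=P[...,2]
m=(abs(w-.002)<.006)&(abs(t)<.1)&(abs(t)>.03)&(z>.062)&(z<.1);print("slope",np.polyfit(t[m],z[m],1))
print(sensors.get_obs()["tool_pos"],sensors.get_obs()["force"])
```

```text
[-28 -27 -26 -25 -24 -23 -22 -21 -20 -19 -18 -17 -16 -15 -14 -13 -12 -11
 -10  -9  -8  -7  -6  -5  -4  -3  -2  -1   0   1   2   3   4   5   6   7
   8   9  10  11  12  13  14  15  16  17  18  19]
headplane [181 181 181 181 181 181 181 181 174 165 157 150 142 145 147 148 148 149
 149 149 150 150 151 151 152 153 154 153 152 147 137 127 106  86  70  58
  66 109 149 162 175 180 180 180 180 180 180 180]
roofplane [182 182 182 182 182 182 181 175 168 161 153 147 147 148 148 148 148 149
 148 149 150 150 151 151 152 153 153 151 149 137 125 108  86  67  60  53
  82 122 155 167 179 180 180 179 180 180 180 180]
0.1 [127  87  43  42  44  44  44  45  58  71 107 154 192 205 218 220 220 220
 220 220]
-0.14 [136 135 135 135 135 134 134 133 132 130 119 103  86  66  46  42  43  44
  45  46  76]
slope [0.08285328 0.08057781]
[0.43647445 0.26269477 0.20912966] [-0.58891507 -0.19705261  0.20206458]
```

View pics/topz.png

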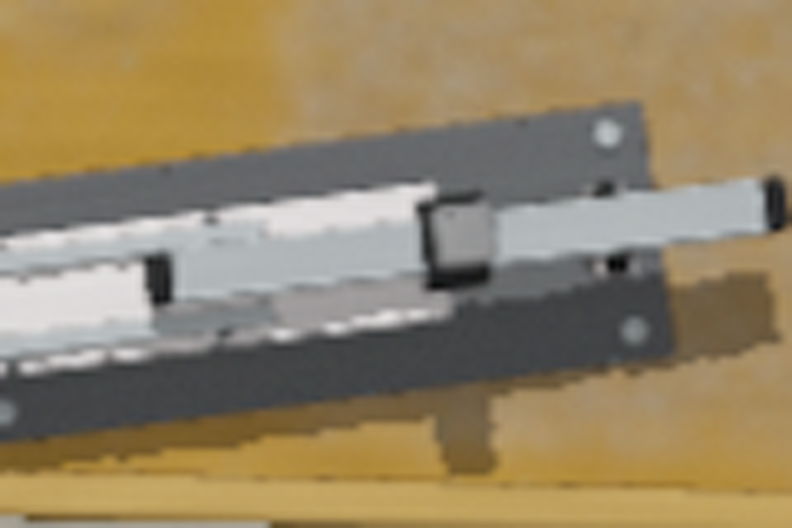

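View pics/sidez.png

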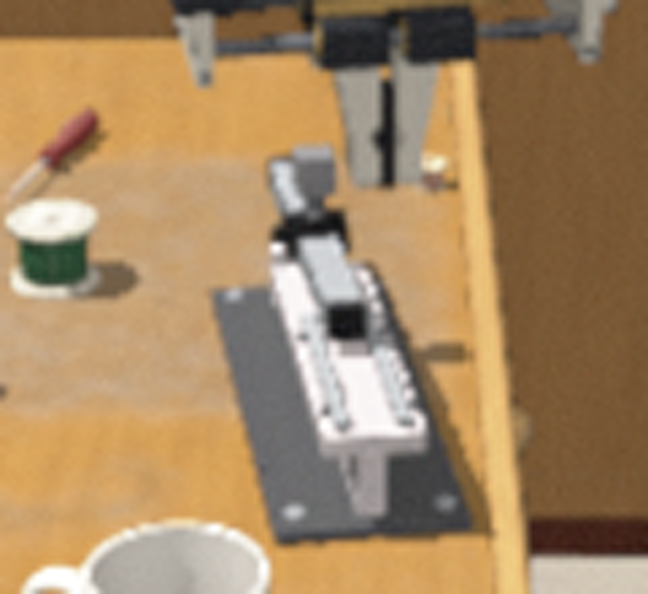

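View pics/topfull.png

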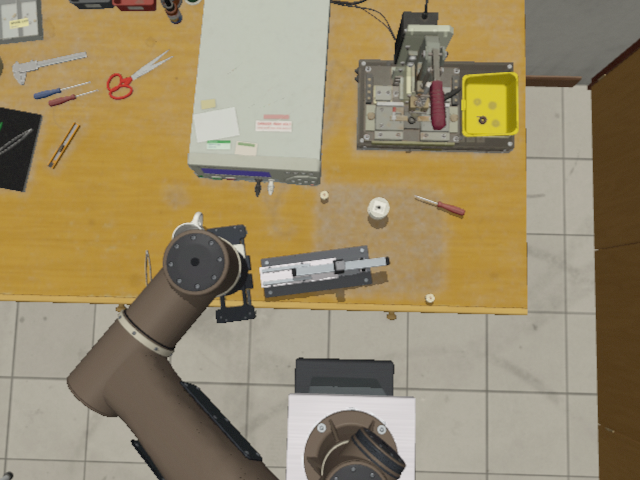

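```bash
python3 -c "
from h import *
print(order.close_job())"
```

```text
the job is handed in; nothing more can be done
None
```

I've handed the job in at about 33 s of the 72 s allowed. The bar is tipped, the marker is seated close to the balance point and pressed, and no check failed outright.

- **Tipping:** I pushed the bar from its tail in 2.5 mm steps, backing off after each one. It tipped on the last step, and the pushing force readings stayed below about 3.5 N. I then took the fingers off it. The last picture shows it nose-down on the stop with a measured slope of 0.083, close to the expected 0.087, and it had not moved since tipping.
- **Marker placing:** My first placing sat about 3 mm to the nose side of the edge, so I re-gripped it and moved it about 1.6 mm back. In the last pictures it sits squarely astride, about 1.2 mm to the nose side of the edge. The balance point lies 0 to 2.5 mm to that side.
- **Pressing:** With closed fingers on the grey head, readings at the end of each move were 8.9 to 10.5 N for about 1.4 s, with 1 to 2 N of sideways force. Before that, the press sagged from 9.5 N to 6.7 N and I brought it back. At the first placing I had also pressed the head in the grip to about 6 N, then stopped because of a 3.5 N sideways force.
- **Rest of the desk:** In the last pictures the spool, screwdriver and both bobbins look unmoved. The arm hid most of the mug and part of the tweezers from above. The side view showed the mug in place but not the tweezers. The gripper was clear of everything at hand-in.

The camera and robot positions along the bar disagreed by about 1 mm, so the marker's position is good to roughly 1 to 2 mm.

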